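Hold the light cell in the beam of the light cube

ROBOT

A 6-joint arm with a two-finger parallel gripper is mounted at the origin on the work surface. World frame = base frame: x ahead of the robot, y to its left, z up, the work surface at z = 0. Lengths are in m, angles in rad, forces in N, time in s.
With the tool pointing down it reaches from about 0.35 to 0.925 m from the base axis. Payload 6.4 kg.
Tool frame: the origin (TCP) lies between the finger pads; the fingertips stand 19 mm ahead of it and the grasp point (between the pads) is the TCP; z points along the fingers, y is the direction in which the jaws open and shut (so a half turn about z gives the same grasp; the last joint's range is limited). The gripper opens to 94 mm and grips with 3 to 60 N. Pads are 16 mm wide; open, the fingers measure 119 mm over their backs; the gripper's body (75 mm by 177 mm) begins 78 mm behind the grasp point.
Start: joints at [1.062, 0.245, 1.558, -0, 1.339, -0.174], TCP at [0.214, 0.614, 0.224] pointing down, gripper open.
Joint ranges: [-3.13, 3.13], [-1.02, 2.26], [0.13, 2.54], [-0.95, 4.09], [0.21, 2.88], [-2.74, 2.74]. Speed limits (rad/s): [2.57, 2.57, 3.14, 3.14, 3.14, 3.14].

INTERFACE

Orientations are given as a rotation vector (axis times angle).
In Python, from cell import telemetry, vision, ctrl gives the robot as it stands.
- The arm moves only by the tool play_rows, never from a script. Its argument "plan" is a list of rows, each a list of 7 numbers: the shift along the tool's x, y, z in m, then the turn, a rotation vector about the tool's x, y, z in degrees, then the closure, from 0 (fully open) to 1 (shut). A call has exactly 5 rows; each row shifts and turns the commanded pose from where the row before left it, along the tool's axes as they then stand; what a row does not reach is not made up. A row lasts 1/10 s, in which the tool goes at most 50 mm and 8.59 degrees, less where a joint would pass 70% of its speed; a pose out of reach is approached as far as the arm can. A call with a gripper value outside its range is refused whole. The fingers move at their own pace and stop on an object; "grip_force" is the grip in N (left out, the last holds). Time passes only in rows, so rows that do not move let the fingers close, or fill a call up. It gives the time, the measured TCP pose, the force and the opening at its end, in the units of the state.
- telemetry.sense(): the state, without advancing time (a new reading comes with each control period).
- vision.capture(name): name is "side" or "top" or "wrist"; returns a dict with "color" (420x560x3 uint8, red, green, blue), "camera_matrix" (3x3 intrinsics, pixels), "extrinsics" (4x4, takes a point from world to camera coordinates). Camera axes: x right, y up, looking along -z (the intrinsics and any distortion apply to the point x, -y, -z); pixel columns grow to the right and rows downward; lengths in m; the calibration is good to about 2 mm. The wrist camera is an equidistant fisheye: a pixel r from the principal point sees the ray r / f radians off the axis. A picture is of the moment at which its call begins. There is no depth.
- ctrl.job_done(): hands the job in, once; it reports no verdict.
The state is a dict: "t": time; "q": joint angles; "dq": joint speeds; "effort": joint torques, N m; "tool_pos": TCP position; "eef_rot": TCP orientation; "force": force on the tool from outside, world axes, zero at the start; "moment": the same for the moment, N m; "opening": opening from 0.0 (shut) to 1.0 (fully open).
Only numpy, scipy, OpenCV 4.12 (cv2) and the standard library are available. Lean on these libraries where they do the work, as an engineer would, in place of code of your own. Each camera call takes 0.05 s, during which the arm holds its last target.

TASK

Press the button on top of the light cube to switch it on, then take the light cell out of the maple shape sorter by its two frosted faces only, without fingers touching its clear faces. Hold it upright in the light path, halfway between cube and screen, centred on the beam with a clear face square to it and touching nothing but the gripper; finish while still holding it there, and leave the cone, ring and stones where they lie.

Things in the scene. Friction and masses are not known exactly. Their poses are not given: they have to be found in the camera images.
- light_bench: Fixed light bench; origin on the work surface midway between light cube and screen, beam along its x, z up. Aluminium base plate 6 mm thick, x -75 to 160 mm, y -50 to 50 mm. Frosted light cube, 90 mm each way, centred at x = 110 mm, top 96 mm above the surface. The 130 mm gap between cube and screen is open above and at both sides; a thin black line on the plate marks the light path.
- lamp_window (a point): Centre of the round 18 mm lamp window (black rim) in the cube's face towards the screen: x = 65 mm of light_bench, 62 mm above the work surface.
- screen_mid (a point): Centre of the white upright screen, 90 mm wide and 6 mm thick, at x = -68 mm of light_bench; its top is 106 mm above the work surface.
- beam_mid (a point): Middle of the light path: on the beam axis, halfway between cube and screen, 62 mm above the work surface. Axes as light_bench.
- light_button (a joint): Press button on top of the light cube, travel in m: 0 up, 0.006 fully down. A spring pushes it back up; fully down takes about 4 N. The light goes on, and stays on, once it has been pressed at least 4 mm down for a tenth of a second.
- light_button_top (a point): Centre of the top face of the round button (32 mm across), at x = 110 mm, y = 0 of light_bench, while it is up. It is pressed straight down.
- sorter: Fixed maple shape sorter box, 150 (x) x 110 (y) x 60 mm high, origin at the centre of its underside. Its top has an oblong hole, 46 x 40 mm and 25 mm deep, centred at x = -30 mm, y = 0, in which the cell stands, and an empty round and an empty square hole on its +x side.
- cell: The light cell: upright acrylic block 42 (x) x 36 (y) x 100 mm high, about 0.13 kg, origin at the centre of its underside, z up. Frosted (white) faces at y = -18 and +18 mm, 38 mm wide: grip across y, 36 mm. Starts standing in the sorter's oblong hole, its foot 35 mm above the work surface, its upper 75 mm standing out, its axes along the sorter's within 0.1 rad. Pull it straight up.
- clear_panes: The clear (see-through) part of the cell, fixed in it, same origin and axes: its faces at x = -21 and +21 mm are the clear ones that the fingers must not touch and that the light must pass. They stand 2 mm proud of the frosted cheeks.
- cell_mid (a point): Centre of the part of the cell that the beam should pass: on the cell's own upright axis, 45 mm above its underside.
- cone: Bystander: mustard silicone stacking cone, 72 mm wide, 90 mm high, origin under its centre.
- whistle_ring: Bystander: stainless ring about 49 mm across with a small whistle tube, 16 mm high, origin under the ring's centre.
- stone_a: Bystander: ceramic worry stone, 44 mm across, 15 mm high, origin under its centre.
- stone_b: Bystander: ceramic worry stone, as stone_a.
Things that resemble listed ones, but are neither listed nor needed, are in the scene too. Leave any red look-alike of the cell alone.

How it is judged:
By the outcome, as a careful person would: the job done as asked, in the order asked, and still so for the second after the job is handed in, while the arm keeps its last pose, push and grip.
It also fails if it takes over 48 s, if anything falls off the work surface, if the arm or the gripper's body presses on something with over 40 N, if the wrist force passes 120 N, or if a joint passes its speed limit or range.

## Working session

There is one attempt and no reset: what is moved stays moved. The work goes in short steps, Python scripts to look and compute and a tool call to move; the robot and the scene stay as the last step left them, time stands still between calls to the robot, and variables do not carry over. Pictures are saved under pics/ and viewed, and the job is handed in when it is done.

Besides the shell and the picture viewer there is one more tool, called after "Call:" in YAML: its name, and indented under it one key for each argument. play_rows: Moves the arm, as the interface text tells. Its arguments: {"type":"object","properties":{"plan":{"type":"array"},"grip_force":{"type":"number"}},"required":["plan"]}

```bash
ls; mkdir -p pics; python3 - <<'E'
from cell import telemetry, vision, ctrl
import cv2
print(telemetry.sense())
for n in ("side","top","wrist"):
    d=vision.capture(n); cv2.imwrite(f"pics/{n}0.png",d["color"][:,:,::-1]); print(n,d["camera_matrix"],d["extrinsics"],d.keys())
E
```

```text
pics
{'t': 0.0, 'q': array([ 1.06190524e+00,  2.45804626e-01,  1.55895790e+00, -4.22794947e-05,
        1.33870782e+00, -1.74079538e-01]), 'dq': array([ 0.00033202, -0.00215199,  0.0014132 , -0.0003747 ,  0.00139596,
       -0.00035684]), 'effort': array([-1.19988717e-04, -4.15853870e+01, -3.14588320e+01,  6.84109563e-02,
        3.32958915e-02, -1.55861544e-04]), 'tool_pos': array([0.2133051 , 0.61342335, 0.22338154]), 'eef_rot': array([-5.23354089e-01, -3.09709380e+00,  2.80027082e-03]), 'force': array([-0.37236688,  0.38750609,  0.11760199]), 'moment': array([0.02625546, 0.00315097, 0.00418362]), 'opening': 0.9990320078145408}
side [[391.99345162   0.         277.7809137 ]
 [  0.         391.99345162 210.56737881]
 [  0.           0.           1.        ]] [[-0.9652646  -0.26070973 -0.01716632  0.57951202]
 [ 0.1346867  -0.55281767  0.8223455  -0.15180763]
 [-0.22388331  0.79146892  0.56872946 -0.82524418]
 [ 0.          0.          0.          1.        ]] dict_keys(['color', 'camera_matrix', 'extrinsics'])
top [[479.36695396   0.         280.0057975 ]
 [  0.         479.36695396 207.57840476]
 [  0.           0.           1.        ]] [[-0.01227022 -0.99978115 -0.01694368  0.03201447]
 [ 0.99382587 -0.0140623   0.11005635 -0.61968779]
 [-0.11027053 -0.01548865  0.99378092 -0.9346154 ]
 [ 0.          0.          0.          1.        ]] dict_keys(['color', 'camera_matrix', 'extrinsics'])
wrist [[325.1922621    0.         277.32902341]
 [  0.         325.1922621  207.33310158]
 [  0.           0.           1.        ]] [[ 3.28640847e-01  9.44454758e-01 -6.34998595e-04 -6.50088244e-01]
 [-9.16397700e-01  3.18715057e-01 -2.42148646e-01  2.46315447e-02]
 [-2.28496058e-01  8.01618475e-02  9.70238955e-01 -3.90224247e-01]
 [ 0.00000000e+00  0.00000000e+00  0.00000000e+00  1.00000000e+00]] dict_keys(['color', 'camera_matrix', 'extrinsics'])
```

View pics/side0.png

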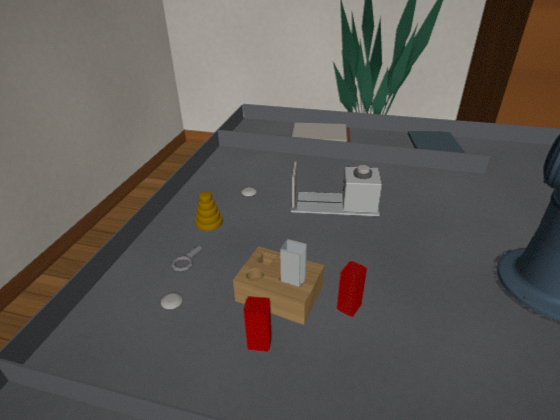

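View pics/top0.png

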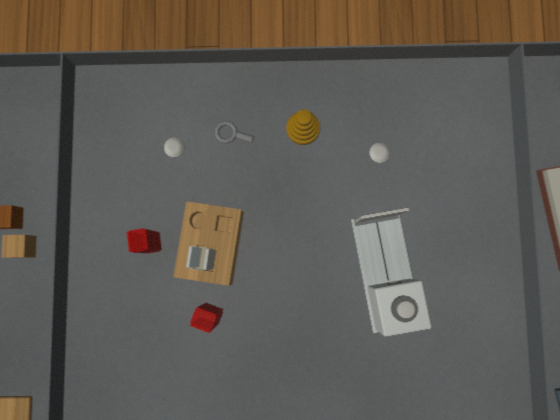

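View pics/wrist0.png

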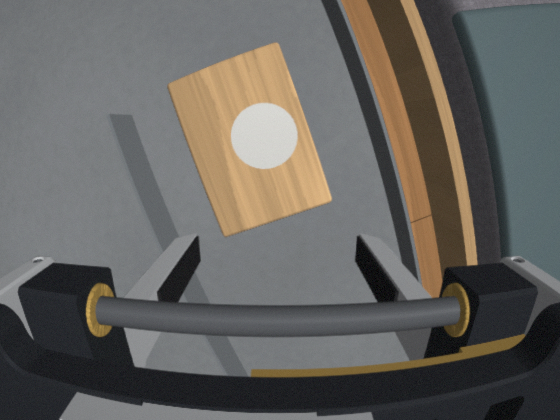

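Side: the bench is at (335,190), the sorter at (280,285), the white cell at (293,263), and two red look-alikes at (258,323) and (351,288). The top view shows the same objects: cell at (200,258), button at (404,309). The wrist view shows an unrelated wooden block with a white disc.

```bash
python3 - <<'E'
import cv2
t=cv2.imread("pics/top0.png"); s=cv2.imread("pics/side0.png")
def crop(im,x,y,w,h,k,n): cv2.imwrite(n,cv2.resize(im[y:y+h,x:x+w],None,fx=k,fy=k,interpolation=cv2.INTER_CUBIC))
crop(t,165,195,90,100,6,"pics/t_sort.png")
crop(t,340,200,100,140,4,"pics/t_bench.png")
crop(s,225,230,110,95,7,"pics/s_sort.png")
crop(s,280,155,110,65,7,"pics/s_bench.png")
E
```

```text
(no output)
```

View pics/t_sort.png

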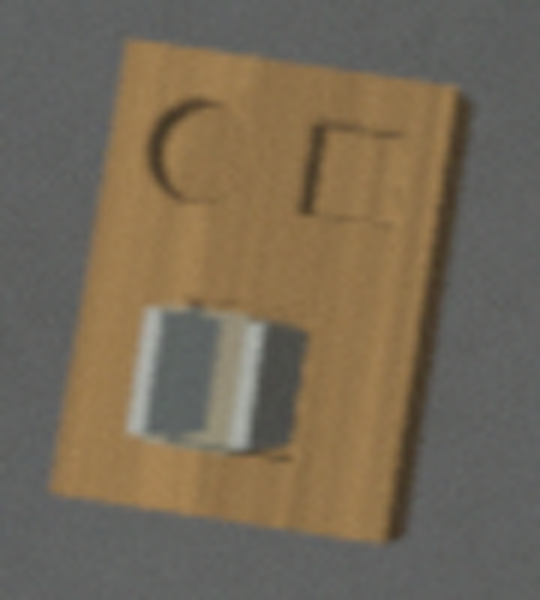

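View pics/t_bench.png

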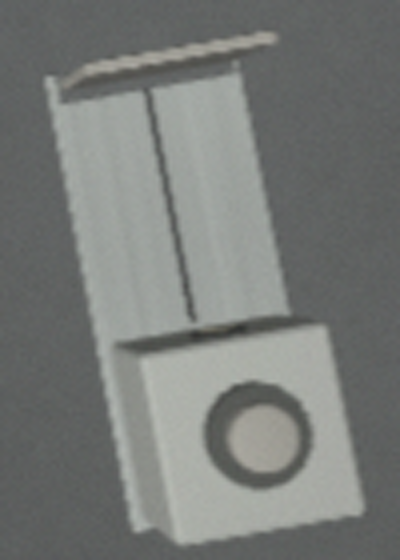

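View pics/s_sort.png

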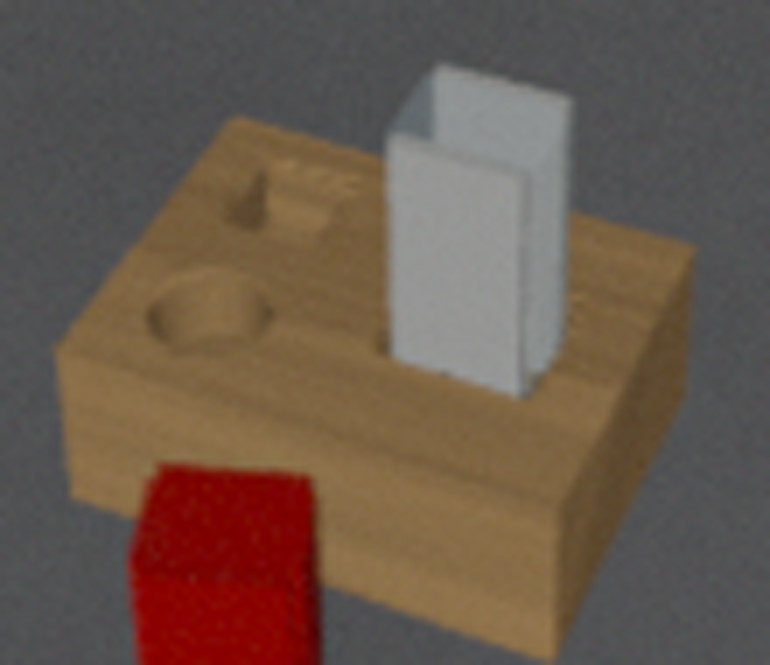

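View pics/s_bench.png

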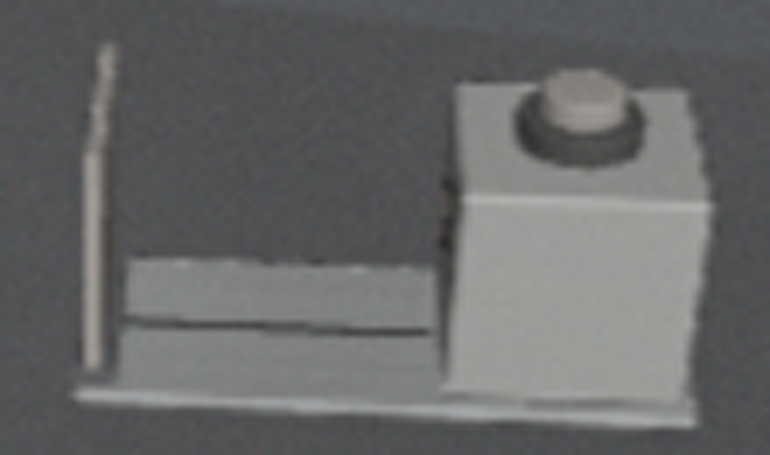

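```bash
cat > h.py <<'E'
import numpy as np, cv2
from cell import telemetry, vision, ctrl
from scipy.optimize import least_squares
from scipy.spatial.transform import Rotation as R
def proj(cam,P):
    P=np.atleast_2d(P); E=cam["extrinsics"];K=cam["camera_matrix"]
    c=P@E[:3,:3].T+E[:3,3]; p=np.c_[c[:,0],-c[:,1],-c[:,2]]@K.T
    return p[:,:2]/p[:,2:]
def fit(obs,x0,show=True,zfree=False):
    # obs: list of (cam, [(x,y,z mm)], [(u,v)])
    def w(p,L):
        L=np.array(L,float)/1000; c,s=np.cos(p[2]),np.sin(p[2])
        return np.c_[p[0]+c*L[:,0]-s*L[:,1],p[1]+s*L[:,0]+c*L[:,1],L[:,2]+(p[3] if zfree else 0)]
    f=lambda p:np.concatenate([(proj(c,w(p,L))-np.array(U)).ravel() for c,L,U in obs])
    r=least_squares(f,x0,loss="soft_l1")
    if show: print("pose",r.x.round(4),"resid\n",f(r.x).reshape(-1,2).round(1).tolist())
    return r.x
def unc(U,k,x0,y0): return [((u+.5)/k-.5+x0,(v+.5)/k-.5+y0) for u,v in U]
E
cat > m1.py <<'E'
from h import *
T=vision.capture("top");S=vision.capture("side")
np.save("cams.npy",np.array([T,S],dtype=object),allow_pickle=True)
bt=(T,[(-75,-50,6),(160,-50,6),(65,-45,96),(65,45,96),(155,45,96),(155,-45,96)],unc([(50,78),(135,530),(145,352),(327,322),(362,513),(183,543)],4,340,200))
bs=(S,[(-75,-50,6),(160,-50,6),(65,-45,96),(155,-45,96),(65,45,96),(155,45,96)],unc([(76,390),(693,412),(460,197),(712,205),(455,85),(690,92)],7,280,155))
st=(T,[(75,55,60),(75,-55,60),(-75,55,60),(-75,-55,60)],unc([(127,40),(462,88),(52,492),(390,540)],6,165,195))
ss=(S,[(75,-55,60),(75,55,60),(-75,55,60),(-75,-55,60),(-75,55,0),(75,55,0)],unc([(235,118),(62,348),(562,505),(693,247),(553,658),(72,497)],7,225,230))
q=[(19,18,135),(-19,18,135),(19,-18,135),(-19,-18,135)]
ct=(T,q,unc([(148,306),(127,435),(268,322),(248,453)],6,165,195))
cs=(S,q,unc([(390,138),(526,175),(440,65),(572,98)],7,225,230))
for n,a,b,x0 in (("bench",bt,bs,[.45,-.2,-2.9]),("sorter",st,ss,[.5,.2,0]),("cell",ct,cs,[.5,.2,0])):
    for o in ([a,b],[a],[b]): print(n); fit(o,x0)
E
python3 m1.py
```

```text
bench
pose [ 0.533  -0.1847 -2.9863] resid
 [[-0.5, -1.1], [-0.4, 0.3], [-1.4, -0.1], [1.0, -0.8], [2.1, 0.4], [-1.6, 1.2], [-0.3, -0.6], [0.6, 0.5], [0.1, -0.7], [0.3, -0.4], [-0.3, -1.5], [-0.1, -1.3]]
bench
pose [ 0.5331 -0.1853 -2.9853] resid
 [[-0.3, -1.1], [-0.0, 0.3], [-1.0, -0.1], [1.4, -0.8], [2.5, 0.4], [-1.2, 1.2]]
bench
pose [ 0.5329 -0.1819 -2.9896] resid
 [[-0.6, -0.0], [0.6, 1.3], [-0.0, -0.1], [0.3, 0.2], [-0.3, -1.0], [-0.0, -0.7]]
sorter
pose [ 0.5506  0.1674 -0.156 ] resid
 [[-0.2, -0.4], [-1.1, -0.6], [-0.4, 0.1], [-0.9, 0.3], [-0.1, -1.0], [-0.4, -0.6], [0.0, -0.1], [0.5, -1.0], [0.6, -0.2], [0.6, -0.6]]
sorter
pose [ 0.5503  0.1661 -0.1562] resid
 [[0.5, -0.3], [-0.5, -0.4], [0.3, 0.2], [-0.3, 0.5]]
sorter
pose [ 0.5507  0.1688 -0.156 ] resid
 [[-0.3, -0.6], [-0.7, -0.1], [-0.2, 0.5], [0.4, -0.5], [0.4, 0.3], [0.3, -0.1]]
cell
pose [ 0.5208  0.172  -0.1474] resid
 [[-0.3, 0.1], [-0.1, -0.4], [-0.6, 0.1], [-0.4, -0.6], [0.2, -0.1], [0.1, -0.2], [0.5, -1.0], [0.4, -0.9]]
cell
pose [ 0.5204  0.1714 -0.1512] resid
 [[0.1, 0.2], [0.2, -0.2], [-0.2, 0.3], [-0.1, -0.4]]
cell
pose [ 0.521   0.1736 -0.1418] resid
 [[-0.1, 0.5], [-0.1, 0.3], [0.1, -0.5], [0.1, -0.4]]
```

```bash
cat >> h.py <<'E'
def plan(tgt, ydir_deg, n, s=None):
    """rows (mm, deg) to reach world TCP tgt with tool down, tool y at heading ydir_deg; turn shared over the n rows"""
    s=s or telemetry.sense(); A=R.from_rotvec(s["eef_rot"]); p=s["tool_pos"]
    y=np.array([np.cos(np.radians(ydir_deg)),np.sin(np.radians(ydir_deg)),0]); z=np.array([0,0,-1.])
    B=R.from_matrix(np.c_[np.cross(y,z),y,z]); rv=(A.inv()*B).as_rotvec()
    d=(np.array(tgt)-p)/n; cur=A
    print("dist",np.linalg.norm(np.array(tgt)-p).round(4),"turn deg",np.degrees(rv).round(2), "head now",np.degrees(np.arctan2(*A.as_matrix()[1::-1,1])).round(2),"from",p.round(4))
    for i in range(n):
        print((cur.inv().apply(d)).round(4).tolist(), np.degrees(rv/n).round(2).tolist()); cur=cur*R.from_rotvec(rv/n)
E
python3 - <<'E'
from h import *
T,S=np.load("cams.npy",allow_pickle=True)
def res(p): return np.r_[(proj(T,p)-[[405.6,309.4]]).ravel(),(proj(S,p)-[[362.9,168.9]]).ravel()]
r=least_squares(res,[.42,-.2,.1]);print("button",r.x.round(4),r.fun.round(2))
for y in(-2.987,): print(.533+.11*np.cos(y),-.184+.11*np.sin(y))
W=vision.capture("wrist")["extrinsics"];s=telemetry.sense();A=R.from_rotvec(s["eef_rot"])
print("cam in tool",A.inv().apply(-W[:3,:3].T@W[:3,3]-s["tool_pos"]).round(4))
plan([.47,.18,.26],81.6,10)
E
```

```text
button [ 0.4233 -0.2025  0.1107] [-0.03 -0.24  0.35 -0.01]
0.424311823152108 -0.20093753858981142
cam in tool [ 0.0705  0.0005 -0.1605]
dist 0.5052 turn deg [-4.000e-02 -1.000e-02 -1.078e+01] head now 70.82 from [0.2135 0.6138 0.2241]
[-0.0385, -0.0325, -0.0036] [-0.0, -0.0, -1.08]
[-0.0379, -0.0333, -0.0036] [-0.0, -0.0, -1.08]
[-0.0372, -0.034, -0.0036] [-0.0, -0.0, -1.08]
[-0.0366, -0.0347, -0.0036] [-0.0, -0.0, -1.08]
[-0.0359, -0.0353, -0.0036] [-0.0, -0.0, -1.08]
[-0.0353, -0.036, -0.0036] [-0.0, -0.0, -1.08]
[-0.0346, -0.0367, -0.0036] [-0.0, -0.0, -1.08]
[-0.0339, -0.0373, -0.0036] [-0.0, -0.0, -1.08]
[-0.0332, -0.0379, -0.0036] [-0.0, -0.0, -1.08]
[-0.0324, -0.0386, -0.0036] [-0.0, -0.0, -1.08]
```

Candidates for the cell in the top view: the grey/white block in the sorter's oblong hole (200,258), a red block at (143,241) and a red block at (206,318). I choose the white and clear one in the oblong hole. The crop shows white cheeks at ±y and see-through faces at ±x.

Call:
play_rows:
  plan:
    - [-0.038,-0.032,-0.004,0,0,-1.1,0]
    - [-0.037,-0.033,-0.004,0,0,-1.1,0]
    - [-0.037,-0.033,-0.004,0,0,-1.1,0]
    - [-0.036,-0.034,-0.004,0,0,-1.1,0]
    - [-0.035,-0.035,-0.004,0,0,-1.1,0]

```text
t: 0.8
tool_pos: [0.3405, 0.399, 0.2447]
eef_rot: [0.372, 3.119, 0.0]
force: [0.8, 0.2, -0.0]
opening: 0.997
```

Call:
play_rows:
  plan:
    - [-0.035,-0.035,-0.004,0,0,-1.1,0]
    - [-0.034,-0.036,-0.004,0,0,-1.1,0]
    - [-0.034,-0.036,-0.004,0,0,-1.1,0]
    - [-0.033,-0.037,-0.004,0,0,-1.1,0]
    - [-0.033,-0.037,-0.004,0,0,-0.9,0]

```text
t: 1.3
tool_pos: [0.4701, 0.1877, 0.2649]
eef_rot: [0.229, 3.133, 0.0]
force: [1.8, 0.7, -0.9]
opening: 1.001
```

```bash
python3 - <<'E'
from h import *
d=vision.capture("wrist");np.save("w1.npy",d,allow_pickle=True)
cv2.imwrite("pics/w1.png",d["color"][:,:,::-1])
plan([.424,-.2015,.18],98.9,9)
E
```

```text
dist 0.3966 turn deg [ -0.19   0.22 -17.57] head now 81.33 from [0.4739 0.1825 0.2657]
[-0.0009, -0.043, 0.0096] [-0.02, 0.02, -1.95]
[0.0005, -0.043, 0.0096] [-0.02, 0.02, -1.95]
[0.002, -0.043, 0.0096] [-0.02, 0.02, -1.95]
[0.0035, -0.0429, 0.0096] [-0.02, 0.02, -1.95]
[0.0049, -0.0427, 0.0096] [-0.02, 0.02, -1.95]
[0.0064, -0.0425, 0.0096] [-0.02, 0.02, -1.95]
[0.0078, -0.0423, 0.0096] [-0.02, 0.02, -1.95]
[0.0092, -0.042, 0.0095] [-0.02, 0.02, -1.95]
[0.0107, -0.0417, 0.0095] [-0.02, 0.02, -1.95]
```

View pics/w1.png

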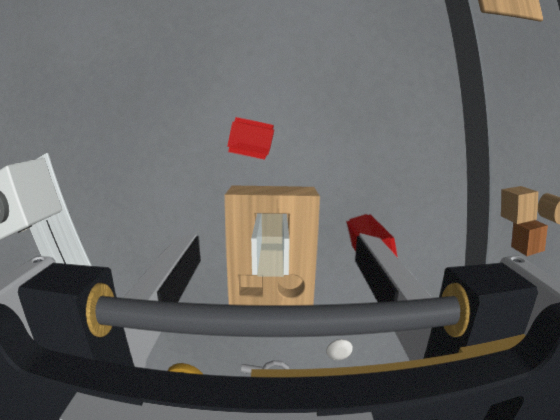

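Wrist view: the cell at (271,240) stands in the oblong hole with its white cheeks left and right, lined up with the jaws. The red blocks at (251,138) and (372,235) are clear. Now the button, with the fingers shut.

Call:
play_rows:
  plan:
    - [-0.001,-0.043,0.009,0,0,-2,1]
    - [0.001,-0.043,0.009,0,0,-2,1]
    - [0.002,-0.043,0.009,0,0,-2,1]
    - [0.003,-0.043,0.009,0,0,-2,1]
    - [0.005,-0.043,0.009,0,0,-2,1]

```text
t: 1.85
tool_pos: [0.4426, -0.0255, 0.2193]
eef_rot: [-0.047, 3.14, -0.0]
force: [0.6, 0.1, -0.1]
opening: 0.612
```

Call:
play_rows:
  plan:
    - [0.006,-0.043,0.009,0,0,-2,1]
    - [0.008,-0.042,0.009,0,0,-2,1]
    - [0.009,-0.042,0.009,0,0,-2,1]
    - [0.011,-0.042,0.009,0,0,-1.6,1]
    - [0,0,0,0,0,0,1]

```text
t: 2.35
tool_pos: [0.4216, -0.1989, 0.1826]
eef_rot: [0.244, -3.131, -0.0]
force: [-0.1, 0.5, 0.3]
opening: 0.183
```

```bash
python3 - <<'E'
from h import *
d=vision.capture("wrist");np.save("w2.npy",d,allow_pickle=True)
cv2.imwrite("pics/w2.png",d["color"][:,:,::-1])
t=vision.capture("top")["color"][180:340,320:460,::-1]
cv2.imwrite("pics/t2.png",cv2.resize(t,None,fx=4,fy=4,interpolation=cv2.INTER_CUBIC)[:600])
print(telemetry.sense()["force"],telemetry.sense()["opening"])
plan([.424,-.2015,.14],98.9,1)
E
```

```text
[ 0.23558499  0.19992383 -0.10420465] 0.10160500432669835
dist 0.0436 turn deg [ 0.06 -0.02  0.19] head now 99.09 from [ 0.4225 -0.1957  0.1832]
[-0.0006, -0.006, 0.0432] [0.06, -0.02, 0.19]
```

View pics/w2.png

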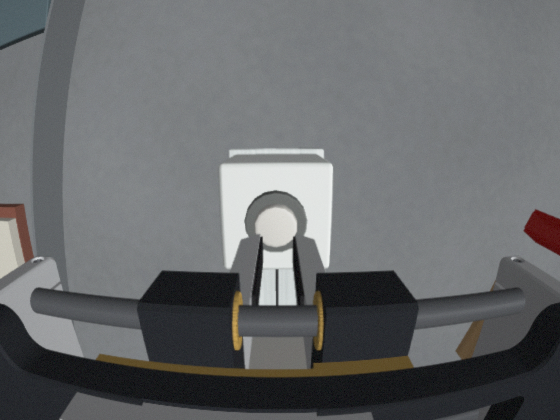

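View pics/t2.png

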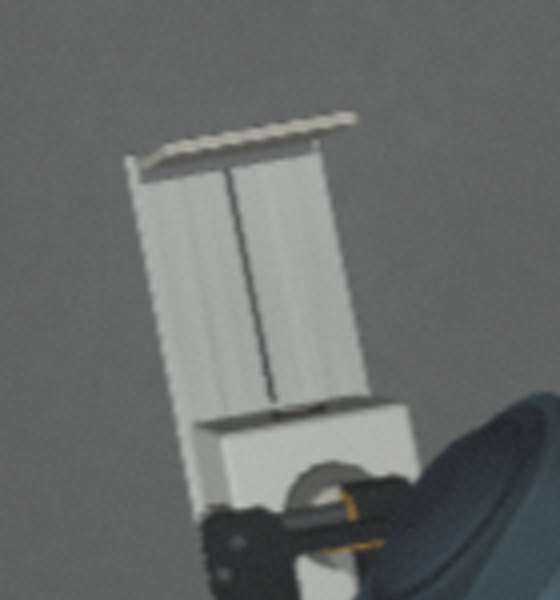

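```bash
cat >> h.py <<'E'
def wray(cam,uv,z):
    K=cam["camera_matrix"];E=cam["extrinsics"];v=np.array([uv[0]-K[0,2],uv[1]-K[1,2]])/K[0,0]
    th=np.linalg.norm(v);d=np.array([v[0],-v[1],0])/th*np.sin(th)+np.array([0,0,-np.cos(th)])
    d=E[:3,:3].T@d;c=-E[:3,:3].T@E[:3,3];return c+d*(z-c[2])/d[2]
E
python3 - <<'E'
from h import *
w=np.load("w2.npy",allow_pickle=True).item()
print("button",wray(w,(277,226),.111).round(4))
C=[wray(w,p,.096) for p in((220.5,165),(331,164),(330,268),(223,268))]
print(np.round(C,4), np.mean(C,0).round(4))
w1=np.load("w1.npy",allow_pickle=True).item()
cv2.imwrite("pics/w1c.png",cv2.resize(w1["color"][170:320,210:335,::-1],None,fx=4,fy=4,interpolation=cv2.INTER_CUBIC))
cv2.imwrite("pics/w2c.png",cv2.resize(w["color"][140:290,210:345,::-1],None,fx=4,fy=4,interpolation=cv2.INTER_CUBIC))
E
```

```text
button [ 0.4238 -0.1978  0.111 ]
[[ 0.3867 -0.2477  0.096 ]
 [ 0.3729 -0.1637  0.096 ]
 [ 0.4583 -0.1474  0.096 ]
 [ 0.4721 -0.2362  0.096 ]] [ 0.4225 -0.1988  0.096 ]
```

View pics/w1c.png

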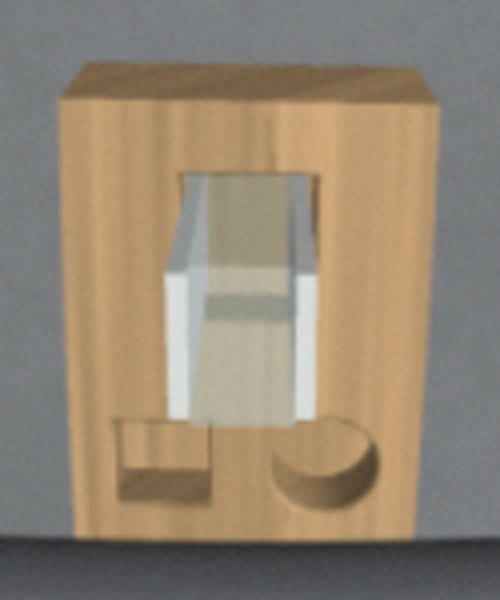

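View pics/w2c.png

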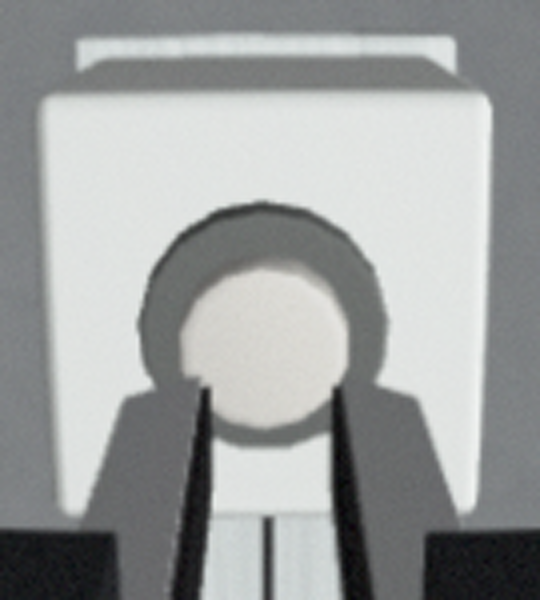

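Call:
play_rows:
  plan:
    - [-0.001,-0.005,0.014,0,0,0,1]
    - [0,0,0.014,0,0,0,1]
    - [0,0,0.014,0,0,0,1]
    - [0,0,0.006,0,0,0,1]
    - [0,0,0.004,0,0,0,1]

```text
t: 2.95
tool_pos: [0.4243, -0.1991, 0.1309]
eef_rot: [0.254, -3.13, -0.003]
force: [-5.2, 4.6, 16.6]
opening: 0.005
```

Call:
play_rows:
  plan:
    - [0,0,0.002,0,0,0,1]
    - [0,0,0.002,0,0,0,1]
    - [0,0,0,0,0,0,1]
    - [0,0,0,0,0,0,1]
    - [0,0,0,0,0,0,1]

```text
t: 3.45
tool_pos: [0.4245, -0.1993, 0.1307]
eef_rot: [0.254, -3.129, -0.005]
force: [-9.9, 11.3, 26.1]
opening: 0.009
```

```bash
python3 - <<'E'
from h import *
s=telemetry.sense();print(s["tool_pos"],s["force"],s["opening"])
t=vision.capture("side")["color"][145:235,270:400,::-1]
cv2.imwrite("pics/s3.png",cv2.resize(t,None,fx=6,fy=6,interpolation=cv2.INTER_CUBIC))
E
```

```text
[ 0.42450252 -0.19927382  0.13072283] [-9.85756332 11.27525376 26.09290428] 0.009299956587647916
```

View pics/s3.png

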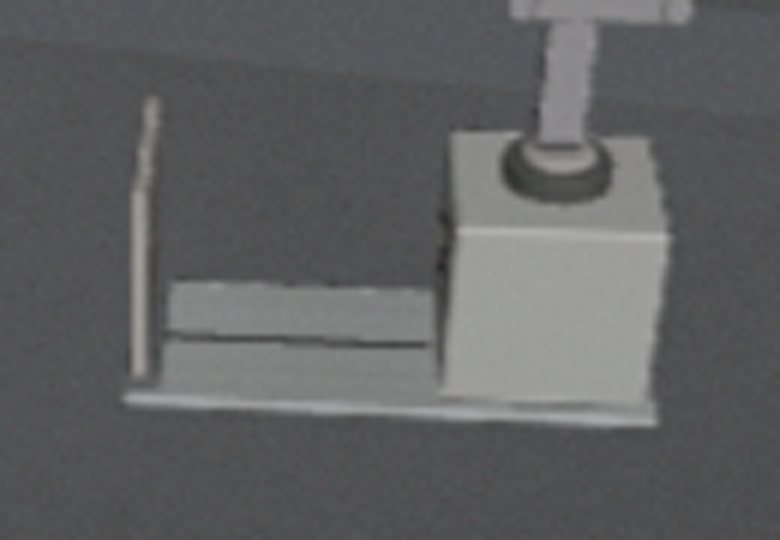

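Pressed with 26 N; the button at (560,160) in the crop now looks flush with its ring. No light is visible on the bench yet, so I'll lift and look again.

Call:
play_rows:
  plan:
    - [0,0,-0.004,0,0,0,1]
    - [0,0,-0.003,0,0,0,1]
    - [0,0,0,0,0,0,1]
    - [0,0,0,0,0,0,1]
    - [0,0,0,0,0,0,1]

```text
t: 4.0
tool_pos: [0.425, -0.2006, 0.1346]
eef_rot: [-0.252, 3.13, -0.001]
force: [1.3, 0.3, 2.7]
opening: 0.003
```

```bash
python3 - <<'E'
from h import *
s=telemetry.sense();print(s["tool_pos"],s["force"],s["opening"])
t=vision.capture("side")["color"][145:235,270:400,::-1]
cv2.imwrite("pics/s4.png",cv2.resize(t,None,fx=6,fy=6,interpolation=cv2.INTER_CUBIC))
t=vision.capture("top")["color"][180:340,320:460,::-1]
cv2.imwrite("pics/t4.png",cv2.resize(t,None,fx=4,fy=4,interpolation=cv2.INTER_CUBIC)[:600])
E
```

```text
[ 0.42496778 -0.20060948  0.13457403] [1.34767223 0.2715836  2.66512401] 0.0033292702455327214
```

View pics/s4.png

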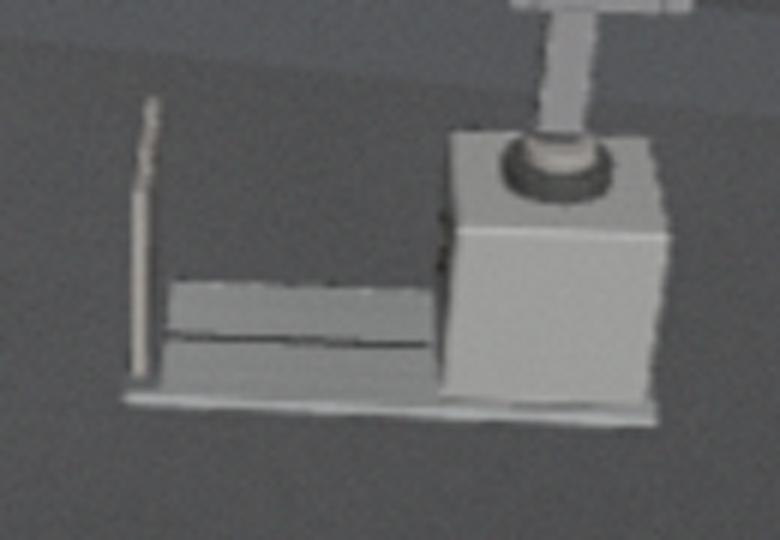

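View pics/t4.png

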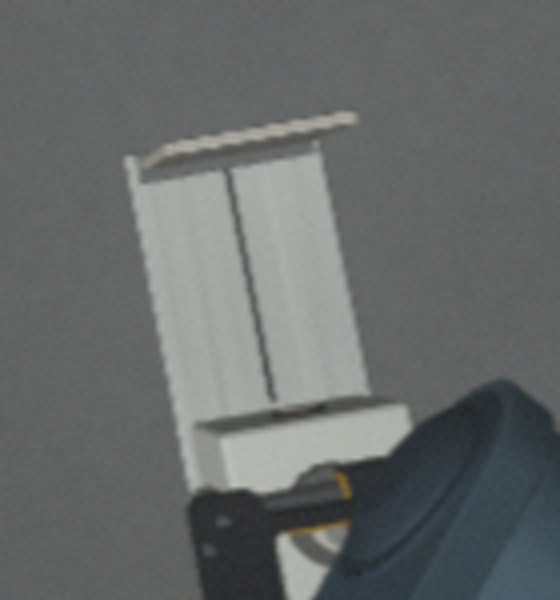

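```bash
python3 - <<'E'
from h import *
a=cv2.imread("pics/side0.png").astype(float); d=vision.capture("side")["color"][:,:,::-1].astype(float)
for n,(x,y,w,h) in dict(face=(348,190,25,18),plate=(305,203,25,6),screen=(292,178,3,20),table=(240,230,10,10),window=(341,180,6,14)).items():
    print(n,a[y:y+h,x:x+w].mean((0,1)).round(1),d[y:y+h,x:x+w].mean((0,1)).round(1))
df=np.abs(d-a).max(2); df[:,395:]=0; ys,xs=np.where(df>25); print(len(ys), np.c_[xs,ys][::max(1,len(ys)//15)].tolist())
E
```

```text
face [154.  156.4 155.5] [154.7 157.2 156.2]
plate [128.1 128.7 127. ] [128.9 129.5 128. ]
screen [129.3 132.8 135.9] [130.1 133.6 136.6]
table [80.3 78.7 78.2] [80.5 78.8 78.5]
window [86.2 87.  87.3] [86.9 87.6 88. ]
3629 [[390, 23], [362, 36], [381, 43], [386, 51], [349, 59], [380, 65], [377, 72], [357, 83], [365, 93], [370, 101], [355, 110], [379, 119], [356, 128], [367, 135], [380, 143], [358, 167]]
```

Call:
play_rows:
  plan:
    - [0,0,-0.002,0,0,0,1]
    - [0,0,0,0,0,0,1]
    - [0,0,0,0,0,0,1]
    - [0,0,-0.03,0,0,0,0]
    - [0,0,-0.04,0,0,0,0]

```text
t: 4.65
tool_pos: [0.4226, -0.1989, 0.2043]
eef_rot: [0.252, -3.126, -0.008]
force: [-0.6, -0.4, -0.2]
opening: 0.139
```

```bash
python3 - <<'E'
from h import *
plan([.645,-.165,.24],98.9,5)
E
```

```text
dist 0.2278 turn deg [ 0.31 -0.31  0.31] head now 99.21 from [ 0.4226 -0.1989  0.2043]
[-0.045, -0.0004, -0.0074] [0.06, -0.06, 0.06]
[-0.045, -0.0003, -0.0073] [0.06, -0.06, 0.06]
[-0.045, -0.0003, -0.0073] [0.06, -0.06, 0.06]
[-0.045, -0.0003, -0.0072] [0.06, -0.06, 0.06]
[-0.045, -0.0002, -0.0072] [0.06, -0.06, 0.06]
```

Call:
play_rows:
  plan:
    - [-0.045,0,-0.007,0,0,0,0]
    - [-0.045,0,-0.007,0,0,0,0]
    - [-0.045,0,-0.007,0,0,0,0]
    - [-0.045,0,-0.007,0,0,0,0]
    - [-0.045,0,-0.007,0,0,0,0]

```text
t: 5.15
tool_pos: [0.6477, -0.1636, 0.2406]
eef_rot: [0.253, -3.129, -0.001]
force: [0.2, 0.1, 1.4]
opening: 0.564
```

```bash
python3 - <<'E'
from h import *
d=vision.capture("wrist");d=vision.capture("wrist");np.save("w5.npy",d,allow_pickle=True)
cv2.imwrite("pics/w5.png",d["color"][:,:,::-1])
plan([.521,.1725,.2],81.6,9)
E
```

```text
dist 0.3618 turn deg [ 0.04 -0.05 17.77] head now 99.37 from [ 0.6497 -0.1632  0.24  ]
[0.008, 0.0391, 0.0045] [0.0, -0.01, 1.97]
[0.0094, 0.0388, 0.0045] [0.0, -0.01, 1.97]
[0.0107, 0.0385, 0.0045] [0.0, -0.01, 1.97]
[0.012, 0.0381, 0.0045] [0.0, -0.01, 1.97]
[0.0133, 0.0377, 0.0045] [0.0, -0.01, 1.97]
[0.0146, 0.0372, 0.0045] [0.0, -0.01, 1.97]
[0.0159, 0.0366, 0.0045] [0.0, -0.01, 1.97]
[0.0172, 0.0361, 0.0045] [0.0, -0.01, 1.97]
[0.0184, 0.0355, 0.0045] [0.0, -0.01, 1.97]
```

View pics/w5.png

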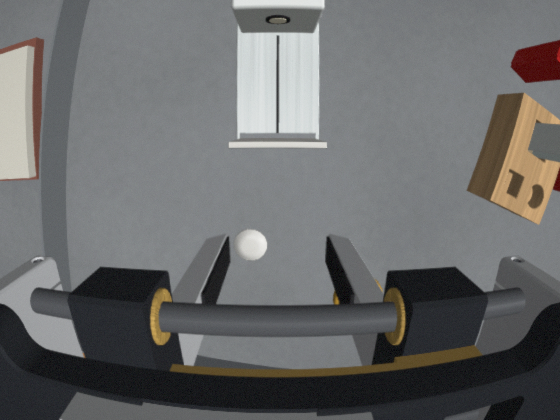

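```bash
python3 - <<'E'
from h import *
d=np.load("w5.npy",allow_pickle=True).item()
cv2.imwrite("pics/w5c.png",cv2.resize(d["color"][0:150,222:334,::-1],None,fx=4,fy=4,interpolation=cv2.INTER_CUBIC))
cv2.imwrite("pics/w5w.png",cv2.resize(d["color"][5:35,255:300,::-1],None,fx=12,fy=12,interpolation=cv2.INTER_CUBIC))
print(d["color"][19,268:290].tolist())
E
```

```text
[[16, 11, 18], [39, 38, 33], [85, 83, 74], [98, 96, 86], [108, 106, 93], [106, 106, 96], [105, 103, 91], [109, 108, 94], [109, 107, 94], [111, 108, 95], [108, 104, 92], [110, 107, 95], [112, 110, 97], [114, 112, 99], [112, 112, 97], [133, 129, 113], [142, 138, 123], [160, 156, 139], [75, 73, 64], [14, 22, 16], [20, 24, 23], [25, 26, 25]]
```

View pics/w5w.png

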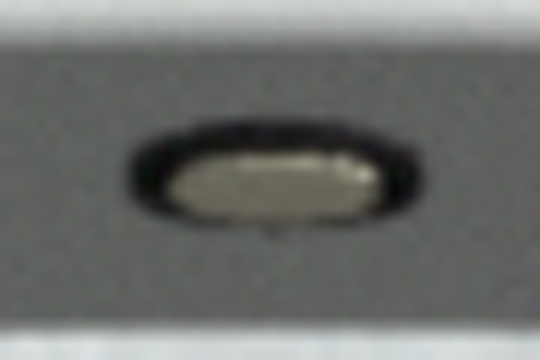

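View pics/w5c.png

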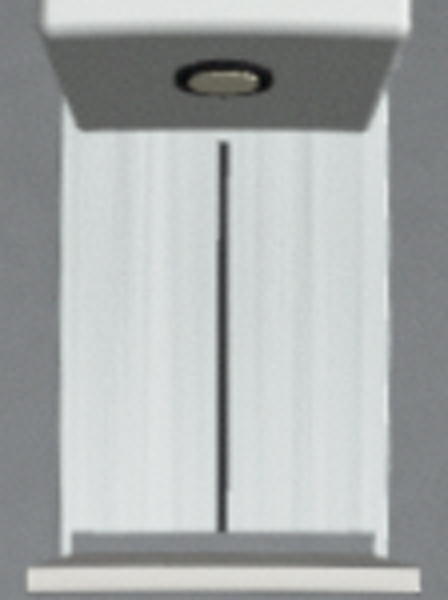

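```bash
cat >> h.py <<'E'
def wproj(cam,P):
    E=cam["extrinsics"];K=cam["camera_matrix"];c=np.atleast_2d(P)@E[:3,:3].T+E[:3,3]
    v=np.c_[c[:,0],-c[:,1]];n=np.linalg.norm(v,axis=1);th=np.arctan2(n,-c[:,2])
    return v/n[:,None]*th[:,None]*K[0,0]+K[:2,2]
_p=proj
def proj(cam,P): return wproj(cam,P) if cam["camera_matrix"][0,0]<350 else _p(cam,P)
E
python3 - <<'E'
from h import *
w=np.load("w5.npy",allow_pickle=True).item()
L=[(-75,50,6),(-75,-50,6),(65,45,6),(65,-45,6),(65,0,62),(-71,45,106),(-71,-45,106)]
U=unc([(60,556),(388,556),(83,130),(365,130),(224,79),(27,591),(420,592)],4,222,0)
fit([(w,L,U)],[.533,-.184,-2.987])
for z in(.006,):
  a,b=[wray(w,u,z) for u in unc([(223.5,145),(222.5,525)],4,222,0)]
  d=a-b;print("line",a.round(4),b.round(4),np.arctan2(d[1],d[0]).round(4))
w1=np.load("w1.npy",allow_pickle=True).item()
# cell crop off(210,170): left = world -y
q=[(-19,-18,135),(-19,18,135),(19,-18,135),(19,18,135)]
fit([(w1,q,unc([(165,273),(318,274),(170,420),(316,420)],4,210,170))],[.52,.172,-.147])
fit([(w1,[(-75,-55,60),(-75,55,60),(75,-55,60),(75,55,60)],unc([(60,100),(438,104),(76,538),(414,540)],4,210,170))],[.55,.17,-.15])
plan([.4245,-.2005,.16],99,6)
E
```

```text
pose [ 0.5299 -0.1814 -2.9793] resid
 [[-0.3, 6.1], [-0.1, 6.1], [-2.0, 0.5], [1.7, 0.6], [0.0, -2.0], [-0.1, -1.0], [0.4, -1.2]]
line [ 0.4709 -0.1911  0.006 ] [ 0.5877 -0.1722  0.006 ] -2.9812
pose [ 0.5203  0.1744 -0.1453] resid
 [[0.2, 0.4], [-0.1, 0.1], [-0.0, -0.3], [-0.1, -0.2]]
pose [ 0.5488  0.1698 -0.1597] resid
 [[-0.3, -1.1], [0.3, -0.9], [0.2, 2.1], [-0.2, 2.9]]
dist 0.2419 turn deg [ 0.05 -0.04  0.37] head now 99.37 from [ 0.6497 -0.1632  0.24  ]
[0.038, -0.0, 0.0134] [0.01, -0.01, 0.06]
[0.038, -0.0001, 0.0134] [0.01, -0.01, 0.06]
[0.038, -0.0001, 0.0134] [0.01, -0.01, 0.06]
[0.038, -0.0002, 0.0134] [0.01, -0.01, 0.06]
[0.038, -0.0002, 0.0133] [0.01, -0.01, 0.06]
[0.038, -0.0002, 0.0133] [0.01, -0.01, 0.06]
```

The window at (278,19) shows only a faint cream tone, so the picture does not settle whether the light is on. I'll press again in small steps and record force against depth, to prove the travel.

Call:
play_rows:
  plan:
    - [0.038,0,0.013,0,0,0,1]
    - [0.038,0,0.013,0,0,0,1]
    - [0.038,0,0.013,0,0,0,1]
    - [0.038,0,0.013,0,0,0,1]
    - [0.038,0,0.013,0,0,0,1]

```text
t: 5.75
tool_pos: [0.4564, -0.1943, 0.175]
eef_rot: [0.253, -3.13, -0.001]
force: [-0.8, 0.2, 0.4]
opening: 0.301
```

Call:
play_rows:
  plan:
    - [0.038,0,0.013,0,0,0,1]
    - [0,0,0,0,0,0,1]
    - [0,0,0,0,0,0,1]
    - [0,0,0,0,0,0,1]
    - [0,0,0,0,0,0,1]

```text
t: 6.25
tool_pos: [0.4227, -0.2011, 0.1643]
eef_rot: [-0.254, 3.13, -0.002]
force: [0.7, 0.3, -0.0]
opening: 0.002
```

```bash
python3 - <<'E'
from h import *
s=telemetry.sense();print(s["force"],s["opening"])
plan([.4242,-.2002,.139],99,1)
E
```

```text
[ 0.66103135  0.33140202 -0.00602574] 0.0022266896439957053
dist 0.0253 turn deg [-0.06  0.05  0.27] head now 99.27 from [ 0.4227 -0.2011  0.1643]
[-0.0016, 0.0006, 0.0253] [-0.06, 0.05, 0.27]
```

Call:
play_rows:
  plan:
    - [-0.001,0.001,0.012,0,0,0,1]
    - [0,0,0.012,0,0,0,1]
    - [0,0,0,0,0,0,1]
    - [0,0,0,0,0,0,1]
    - [0,0,0,0,0,0,1]

```text
t: 6.75
tool_pos: [0.4225, -0.1997, 0.1395]
eef_rot: [0.253, -3.131, -0.0]
force: [-0.1, 0.5, -0.1]
opening: 0.004
```

Call:
play_rows:
  plan:
    - [0,0,0.003,0,0,0,1]
    - [0,0,0,0,0,0,1]
    - [0,0,0,0,0,0,1]
    - [0,0,0,0,0,0,1]
    - [0,0,0,0,0,0,1]

```text
t: 7.25
tool_pos: [0.4226, -0.1999, 0.1368]
eef_rot: [-0.252, 3.131, -0.001]
force: [0.0, 0.3, 1.8]
opening: -0.001
```

Call:
play_rows:
  plan:
    - [0,0,0.003,0,0,0,1]
    - [0,0,0,0,0,0,1]
    - [0,0,0,0,0,0,1]
    - [0,0,0,0,0,0,1]
    - [0,0,0,0,0,0,1]

```text
t: 7.75
tool_pos: [0.4226, -0.1998, 0.1337]
eef_rot: [-0.252, 3.131, -0.001]
force: [1.2, 0.4, 2.8]
opening: 0.002
```

Call:
play_rows:
  plan:
    - [0,0,0.002,0,0,0,1]
    - [0,0,0,0,0,0,1]
    - [0,0,0,0,0,0,1]
    - [0,0,0,0,0,0,1]
    - [0,0,0,0,0,0,1]

```text
t: 8.25
tool_pos: [0.4226, -0.1998, 0.1316]
eef_rot: [-0.252, 3.131, -0.001]
force: [1.5, -1.0, 3.4]
opening: 0.003
```

Call:
play_rows:
  plan:
    - [0,0,0.002,0,0,0,1]
    - [0,0,0,0,0,0,1]
    - [0,0,0,0,0,0,1]
    - [0,0,0,0,0,0,1]
    - [0,0,0,0,0,0,1]

```text
t: 8.75
tool_pos: [0.4227, -0.1999, 0.131]
eef_rot: [0.253, -3.131, 0.0]
force: [-2.8, 1.3, 13.1]
opening: 0.009
```

Force rose 1.8, 2.8, 3.4 N with depth, then met a hard stop of 13 N at 0.131. That is the full 6 mm travel, so the button is fully pressed and the light should be on. Now the cell.

Call:
play_rows:
  plan:
    - [0,0,-0.01,0,0,0,1]
    - [0,0,-0.03,0,0,0,1]
    - [0,0,-0.04,0,0,0,0]
    - [0,0,-0.02,0,0,0,0]
    - [0,0,0,0,0,0,0]

```text
t: 9.25
tool_pos: [0.4232, -0.2002, 0.2319]
eef_rot: [-0.252, 3.128, -0.004]
force: [-1.1, 0.2, 0.0]
opening: 0.221
```

```bash
python3 - <<'E'
from h import *
d=vision.capture("top")["color"]; s=vision.capture("side")["color"]
cv2.imwrite("pics/s6.png",cv2.resize(s[145:235,270:400,::-1],None,fx=6,fy=6,interpolation=cv2.INTER_CUBIC))
plan([.5206,.173,.215],81.6,9)
E
```

```text
dist 0.3852 turn deg [ 0.09 -0.11 17.62] head now 99.22 from [ 0.4217 -0.1991  0.228 ]
[-0.0175, 0.039, 0.0015] [0.01, -0.01, 1.96]
[-0.0161, 0.0396, 0.0015] [0.01, -0.01, 1.96]
[-0.0148, 0.0401, 0.0015] [0.01, -0.01, 1.96]
[-0.0134, 0.0406, 0.0015] [0.01, -0.01, 1.96]
[-0.012, 0.0411, 0.0015] [0.01, -0.01, 1.96]
[-0.0106, 0.0414, 0.0015] [0.01, -0.01, 1.96]
[-0.0092, 0.0418, 0.0015] [0.01, -0.01, 1.96]
[-0.0077, 0.0421, 0.0015] [0.01, -0.01, 1.96]
[-0.0063, 0.0423, 0.0015] [0.01, -0.01, 1.96]
```

View pics/s6.png

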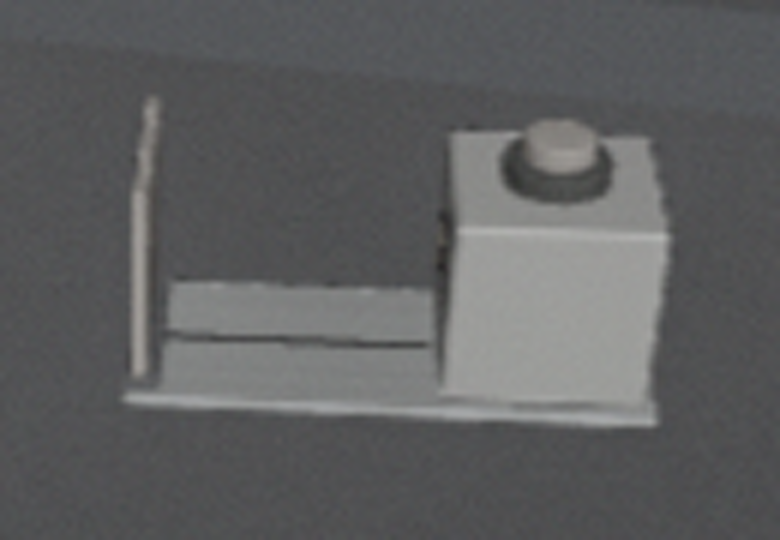

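The button at (562,145) has sprung back up; there is no other visible change.

Call:
play_rows:
  plan:
    - [-0.017,0.039,0.002,0,0,2,0]
    - [-0.016,0.04,0.001,0,0,2,0]
    - [-0.015,0.04,0.002,0,0,2,0]
    - [-0.013,0.041,0.001,0,0,2,0]
    - [-0.012,0.041,0.002,0,0,2,0]

```text
t: 9.85
tool_pos: [0.4755, 0.0094, 0.2186]
eef_rot: [-0.024, -3.137, -0.002]
force: [0.4, -0.7, 0.7]
opening: 0.733
```

Call:
play_rows:
  plan:
    - [-0.011,0.041,0.001,0,0,2,0]
    - [-0.009,0.042,0.002,0,0,2,0]
    - [-0.008,0.042,0.001,0,0,2,0]
    - [-0.006,0.042,0.001,0,0,1.6,0]
    - [0,0,0,0,0,0,0]

```text
t: 10.35
tool_pos: [0.5204, 0.1754, 0.2131]
eef_rot: [-0.222, -3.128, 0.0]
force: [0.6, -1.1, -0.4]
opening: 1.0
```

Call:
play_rows:
  plan:
    - [0,0,0,0,0,0,0]
    - [0,0,0,0,0,0,0]
    - [0,0,0,0,0,0,0]
    - [0,0,0,0,0,0,0]
    - [0,0,0,0,0,0,0]

```text
t: 10.85
tool_pos: [0.5219, 0.1712, 0.2166]
eef_rot: [0.231, 3.133, 0.0]
force: [-0.2, -0.4, 0.6]
opening: 1.0
```

```bash
python3 - <<'E'
from h import *
d=vision.capture("wrist");np.save("w7.npy",d,allow_pickle=True)
cv2.imwrite("pics/w7.png",cv2.resize(d["color"][150:330,190:370,::-1],None,fx=3.33,fy=3.33,interpolation=cv2.INTER_CUBIC))
plan([.5206,.173,.115],81.6,1)
E
```

```text
dist 0.1016 turn deg [ 0.    0.02 -0.04] head now 81.56 from [0.5219 0.1713 0.2166]
[0.0016, 0.0015, 0.1016] [0.0, 0.02, -0.04]
```

View pics/w7.png

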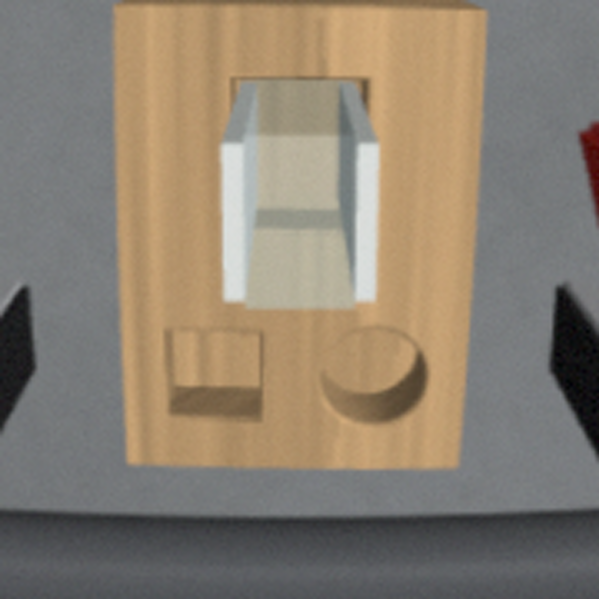

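```bash
python3 - <<'E'
from h import *
w=np.load("w7.npy",allow_pickle=True).item()
q=[(-19,-18,135),(-19,18,135),(19,-18,135),(19,18,135)]
p=fit([(w,q,unc([(221,143),(379,143),(223,301),(377,301)],3.328,190,150))],[.52,.172,-.147])
plan([.521,.1735,.115],90+np.degrees(p[2]),1)
E
```

```text
pose [ 0.5201  0.1742 -0.1468] resid
 [[0.1, 0.2], [-0.1, 0.1], [0.4, -0.2], [-0.4, -0.2]]
dist 0.1016 turn deg [ 0.    0.02 -0.03] head now 81.56 from [0.5219 0.1713 0.2166]
[0.0013, 0.002, 0.1016] [0.0, 0.02, -0.03]
```

Call:
play_rows:
  plan:
    - [0.0015,0.0025,0.021,0,0,0,0]
    - [0,0,0.02,0,0,0,0]
    - [0,0,0.02,0,0,0,0]
    - [0,0,0.02,0,0,0,0]
    - [0,0,0.02,0,0,0,0]

```text
t: 11.4
tool_pos: [0.5209, 0.1744, 0.1149]
eef_rot: [0.23, 3.133, 0.0]
force: [0.7, 0.1, 0.2]
opening: 1.002
```

Call:
play_rows:
  plan:
    - [0,0,0,0,0,0,0.2]
    - [0,0,0,0,0,0,0.35]
    - [0,0,0,0,0,0,0.45]
    - [0,0,0,0,0,0,0.5]
    - [0,0,0,0,0,0,0.55]
  grip_force: 12

```text
t: 11.9
tool_pos: [0.5214, 0.1746, 0.1165]
eef_rot: [0.229, 3.131, 0.001]
force: [0.5, -0.0, -1.4]
opening: 0.612
```

```bash
python3 - <<'E'
from h import *
s=telemetry.sense();print(s)
d=vision.capture("wrist");np.save("w8.npy",d,allow_pickle=True)
cv2.imwrite("pics/w8.png",cv2.resize(d["color"][150:330,190:370,::-1],None,fx=3.33,fy=3.33,interpolation=cv2.INTER_CUBIC))
E
```

```text
{'t': 11.9, 'q': array([ 1.16985419e-01,  1.37317480e-01,  1.89349361e+00, -8.28163429e-06,
        1.10903114e+00, -1.30751308e+00]), 'dq': array([ 9.25738698e-05,  4.70443658e-03,  6.23620085e-03, -5.07829437e-04,
        1.76897407e-04,  2.15539661e-04]), 'effort': array([-1.66406081e-02, -3.37456977e+01, -2.80738485e+01,  3.06546979e-03,
        7.27838301e-02,  5.04455681e-05]), 'tool_pos': array([0.52138158, 0.17464679, 0.11647027]), 'eef_rot': array([2.29467718e-01, 3.13147614e+00, 5.07922895e-04]), 'force': array([ 5.01615611e-01, -1.10123732e-03, -1.44119858e+00]), 'moment': array([ 0.01964845, -0.03231957,  0.02384109]), 'opening': 0.6120294975153985}
```

View pics/w8.png

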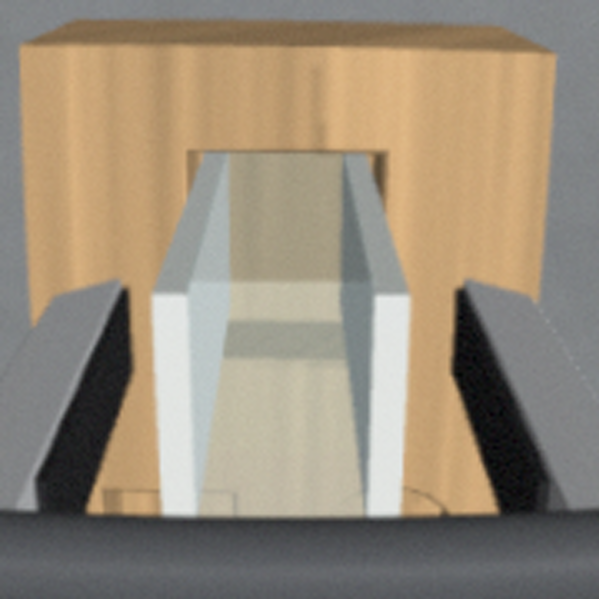

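The fingers at (120,340) and (465,340) in the crop sit evenly either side of the cheeks. Closing.

Call:
play_rows:
  plan:
    - [0,0,0,0,0,0,0.58]
    - [0,0,0,0,0,0,0.61]
    - [0,0,0,0,0,0,0.64]
    - [0,0,0,0,0,0,0.7]
    - [0,0,0,0,0,0,0.8]
  grip_force: 15

```text
t: 12.45
tool_pos: [0.5208, 0.1746, 0.1156]
eef_rot: [0.23, 3.133, -0.0]
force: [-1.0, -0.0, 1.6]
opening: 0.382
```

Call:
play_rows:
  plan:
    - [0,0,0,0,0,0,0.9]
    - [0,0,0,0,0,0,0.9]
    - [0,0,0,0,0,0,0.9]
    - [0,0,-0.002,0,0,0,0.9]
    - [0,0,-0.003,0,0,0,0.9]
  grip_force: 20

```text
t: 12.95
tool_pos: [0.5202, 0.1746, 0.1199]
eef_rot: [-0.23, -3.132, 0.0]
force: [0.6, 0.0, -1.9]
opening: 0.379
```

```bash
python3 - <<'E'
from h import *
s=telemetry.sense();print(s["force"],s["moment"],s["opening"])
d=vision.capture("wrist");np.save("w9.npy",d,allow_pickle=True)
cv2.imwrite("pics/w9.png",cv2.resize(d["color"][150:330,190:370,::-1],None,fx=3.33,fy=3.33,interpolation=cv2.INTER_CUBIC))
E
```

```text
[ 0.57109736  0.02477621 -1.85812486] [ 0.04338995  0.00965834 -0.02984562] 0.3785862218069221
```

View pics/w9.png

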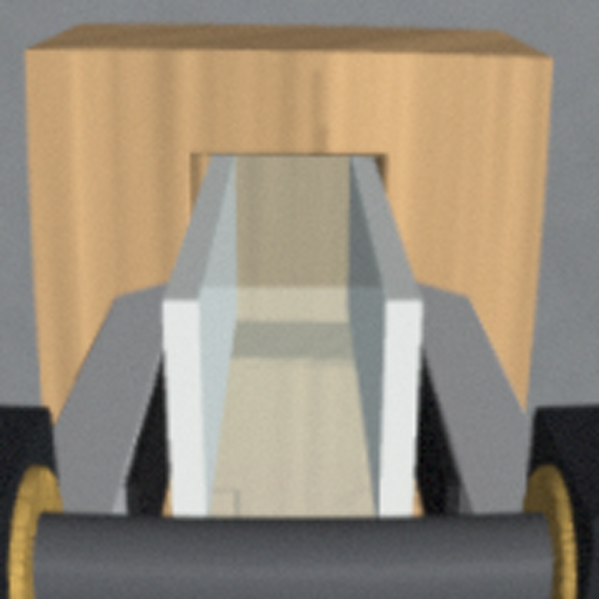

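Call:
play_rows:
  plan:
    - [0,0,-0.01,0,0,0,0.9]
    - [0,0,-0.015,0,0,0,0.9]
    - [0,0,-0.02,0,0,0,0.9]
    - [0,0,-0.02,0,0,0,0.9]
    - [0,0,-0.02,0,0,0,0.9]

```text
t: 13.5
tool_pos: [0.5211, 0.1747, 0.2078]
eef_rot: [0.229, 3.132, 0.0]
force: [0.4, 1.0, -1.6]
opening: 0.383
```

Call:
play_rows:
  plan:
    - [0,0,-0.02,0,0,0,0.9]
    - [0,0,-0.015,0,0,0,0.9]
    - [0,0,-0.005,0,0,0,0.9]
    - [0,0,0,0,0,0,0.9]
    - [0,0,0,0,0,0,0.9]

```text
t: 14.0
tool_pos: [0.5203, 0.1745, 0.2446]
eef_rot: [-0.23, -3.132, 0.0]
force: [0.1, 0.4, -1.9]
opening: 0.382
```

```bash
python3 - <<'E'
from h import *
s=telemetry.sense();print(s["force"],s["moment"],s["opening"])
d=vision.capture("side");np.save("s10.npy",d,allow_pickle=True)
cv2.imwrite("pics/s10.png",cv2.resize(d["color"][150:310,200:400,::-1],None,fx=3.5,fy=3.5,interpolation=cv2.INTER_CUBIC))
plan([.5325,-.183,.24],98.9+.15,9)
E
```

```text
[ 0.09310185  0.43049184 -1.94920558] [-0.01180097  0.05006778 -0.02981012] 0.3818748433316324
dist 0.3577 turn deg [-1.000e-02 -1.200e-01 -1.743e+01] head now 81.62 from [0.5201 0.1745 0.2442]
[-0.0072, -0.0391, 0.0005] [-0.0, -0.01, -1.94]
[-0.0058, -0.0393, 0.0005] [-0.0, -0.01, -1.94]
[-0.0045, -0.0395, 0.0005] [-0.0, -0.01, -1.94]
[-0.0032, -0.0396, 0.0005] [-0.0, -0.01, -1.94]
[-0.0018, -0.0397, 0.0005] [-0.0, -0.01, -1.94]
[-0.0005, -0.0397, 0.0005] [-0.0, -0.01, -1.94]
[0.0009, -0.0397, 0.0005] [-0.0, -0.01, -1.94]
[0.0022, -0.0397, 0.0005] [-0.0, -0.01, -1.94]
[0.0036, -0.0396, 0.0005] [-0.0, -0.01, -1.94]
```

View pics/s10.png

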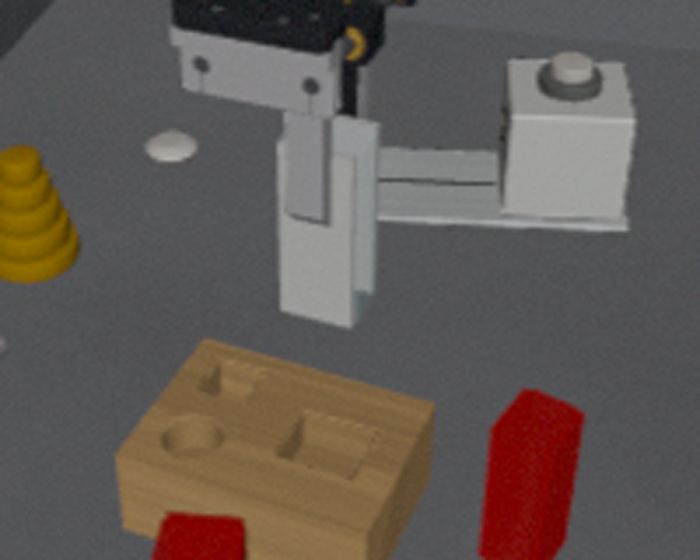

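The side view shows the cell lifted clear and upright, held on its white cheeks; the oblong hole is empty at (335,440) in the crop.

Call:
play_rows:
  plan:
    - [-0.007,-0.039,0,0,0,-2,0.9]
    - [-0.006,-0.039,0,0,0,-2,0.9]
    - [-0.005,-0.039,0.001,0,0,-2,0.9]
    - [-0.003,-0.04,0,0,0,-2,0.9]
    - [-0.002,-0.04,0.001,0,0,-2,0.9]

```text
t: 14.55
tool_pos: [0.528, -0.0252, 0.2424]
eef_rot: [0.047, -3.14, -0.001]
force: [0.9, 0.1, -1.7]
opening: 0.379
```

Call:
play_rows:
  plan:
    - [0,-0.04,0,0,0,-2,0.9]
    - [0.001,-0.04,0.001,0,0,-2,0.9]
    - [0.002,-0.04,0,0,0,-2,0.9]
    - [0.003,-0.04,0,0,0,-1.4,0.9]
    - [0,0,0,0,0,0,0.9]

```text
t: 15.05
tool_pos: [0.535, -0.1876, 0.2412]
eef_rot: [0.239, -3.131, -0.0]
force: [0.4, 0.3, -1.2]
opening: 0.381
```

Call:
play_rows:
  plan:
    - [0,0,0,0,0,0,0.9]
    - [0,0,0,0,0,0,0.9]
    - [0,0,0,0,0,0,0.9]
    - [0,0,0,0,0,0,0.9]
    - [0,0,0,0,0,0,0.9]

```text
t: 15.55
tool_pos: [0.5357, -0.1831, 0.2426]
eef_rot: [-0.249, 3.132, -0.0]
force: [-0.1, -0.1, -1.3]
opening: 0.385
```

```bash
python3 - <<'E'
from h import *
for n in("side","top","wrist"):
    d=vision.capture(n);np.save(f"{n}11.npy",d,allow_pickle=True);c=d["color"][:,:,::-1]
    if n=="side": c=cv2.resize(c[90:230,260:420],None,fx=4.2,fy=4.2,interpolation=cv2.INTER_CUBIC)
    if n=="top": c=cv2.resize(c[190:340,340:480],None,fx=4,fy=4,interpolation=cv2.INTER_CUBIC)
    cv2.imwrite(f"pics/{n}11.png",c)
plan([.5325,-.183,.24],99,1)
E
```

```text
dist 0.0041 turn deg [-0.01  0.01  0.04] head now 99.04 from [ 0.5357 -0.1835  0.2426]
[0.0031, 0.001, 0.0026] [-0.01, 0.01, 0.04]
```

View pics/side11.png

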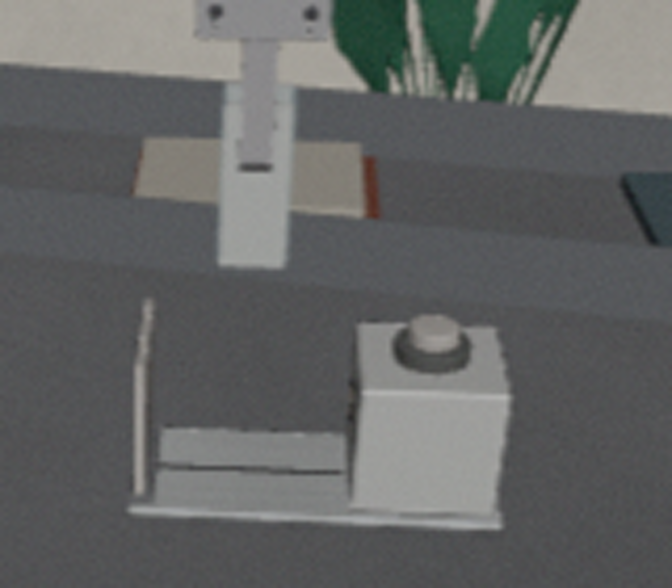

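View pics/top11.png

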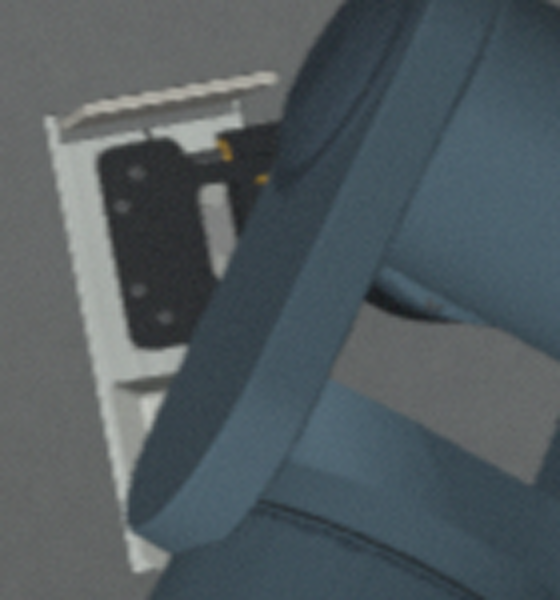

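View pics/wrist11.png

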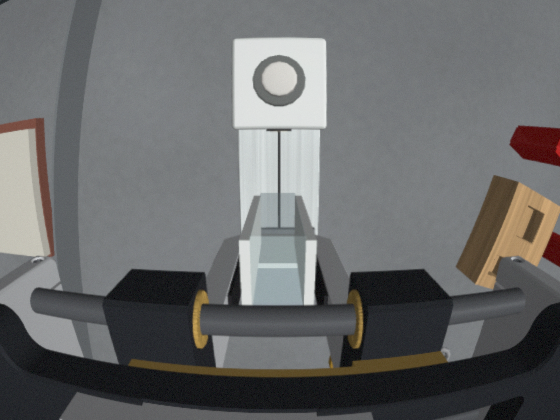

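```bash
python3 - <<'E'
from h import *
d=np.load("wrist11.npy",allow_pickle=True).item()
cv2.imwrite("pics/w11c.png",cv2.resize(d["color"][30:180,215:345,::-1],None,fx=4,fy=4,interpolation=cv2.INTER_CUBIC))
cv2.imwrite("pics/w11d.png",cv2.resize(d["color"][170:310,210:350,::-1],None,fx=4,fy=4,interpolation=cv2.INTER_CUBIC))
E
```

```text
(no output)
```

View pics/w11c.png

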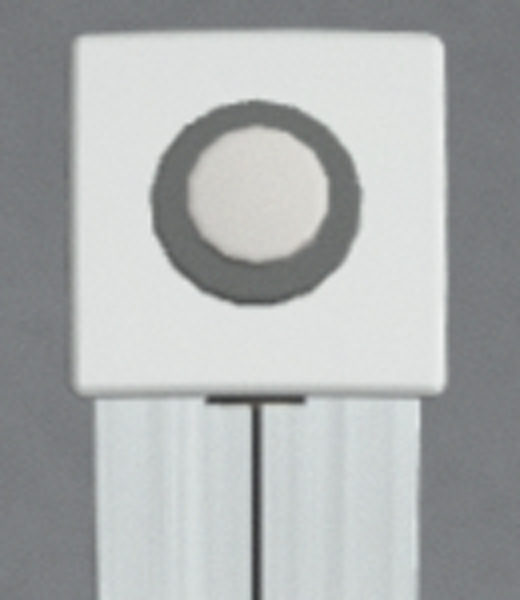

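View pics/w11d.png

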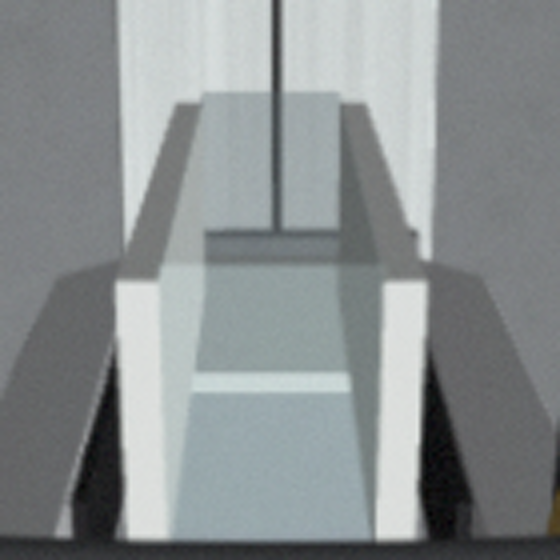

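```bash
cat > b.py <<'E'
from h import *
w=np.load("wrist11.npy",allow_pickle=True).item(); w5=np.load("w5.npy",allow_pickle=True).item()
L=[(155,45,96),(155,-45,96),(65,45,96),(65,-45,96),(110,0,118)]
U=unc([(75,36),(445,36),(71,393),(447,393),(258,195)],4,215,30)
L5=[(65,45,6),(65,-45,6),(65,0,62),(-71,45,106),(-71,-45,106)]
U5=unc([(83,130),(365,130),(224,79),(27,591),(420,592)],4,222,0)
print("w11");fit([(w,L,U)],[.533,-.184,-2.987])
print("w5");fit([(w5,L5,U5)],[.533,-.184,-2.987])
print("both");fit([(w,L,U),(w5,L5,U5)],[.533,-.184,-2.987])
a,b=[wray(w,u,.006) for u in unc([(257,430),(257,580)],4,215,30)]
c=wray(w,unc([(276.5,210)],4,210,170)[0],.006)
d=a-c;print("line",a.round(4),b.round(4),c.round(4),np.arctan2(d[1],d[0]).round(4))
# cell (cell x: far end toward cube is bench +x = world -x)
q=[(-19,-18,100),(-19,18,100),(-19,-18,0),(-19,18,0)]
print("cell");p=fit([(w,q,unc([(116,281),(429,280),(177,103),(366,103)],4,210,170))],[.535,-.183,.157,.16],zfree=True)
print(telemetry.sense()["tool_pos"])
E
python3 b.py
```

```text
w11
pose [ 0.5315 -0.1812 -2.9833] resid
 [[-1.8, -1.4], [0.9, -1.2], [-0.9, 1.6], [0.6, 1.7], [0.3, -0.2]]
w5
pose [ 0.5307 -0.1814 -2.9805] resid
 [[-2.0, 1.1], [1.8, 1.2], [0.0, -1.3], [-0.3, -0.2], [0.3, -0.3]]
both
pose [ 0.531  -0.1812 -2.982 ] resid
 [[-1.9, -1.8], [0.8, -1.7], [-0.9, 1.2], [0.6, 1.1], [0.2, -0.8], [-1.8, 1.2], [1.9, 1.5], [0.2, -1.1], [-0.3, 0.1], [0.2, 0.1]]
line [ 0.4775 -0.1897  0.006 ] [ 0.5231 -0.1824  0.006 ] [ 0.5834 -0.1729  0.006 ] -2.9842
cell
pose [ 0.5352 -0.1824  0.1601  0.1622] resid
 [[0.2, 0.1], [-0.2, 0.2], [-0.1, -0.2], [0.1, -0.3]]
[ 0.53568211 -0.18352112  0.24255616]
```

Call:
play_rows:
  plan:
    - [0.0035,0.0015,0.01,0,0,0,0.9]
    - [0,0,0.02,0,0,0,0.9]
    - [0,0,0.02,0,0,0,0.9]
    - [0,0,0.02,0,0,0,0.9]
    - [0,0,0.01,0,0,0,0.9]

```text
t: 16.2
tool_pos: [0.5305, -0.1821, 0.1597]
eef_rot: [0.247, -3.129, -0.004]
force: [-0.1, 0.4, -2.2]
opening: 0.383
```

```bash
python3 - <<'E'
from h import *
d=vision.capture("side")["color"][:,:,::-1]
cv2.imwrite("pics/s12.png",cv2.resize(d[110:230,270:400],None,fx=5,fy=5,interpolation=cv2.INTER_CUBIC))
print(telemetry.sense()["tool_pos"])
E
```

```text
[ 0.53005328 -0.18191301  0.15880629]
```

View pics/s12.png

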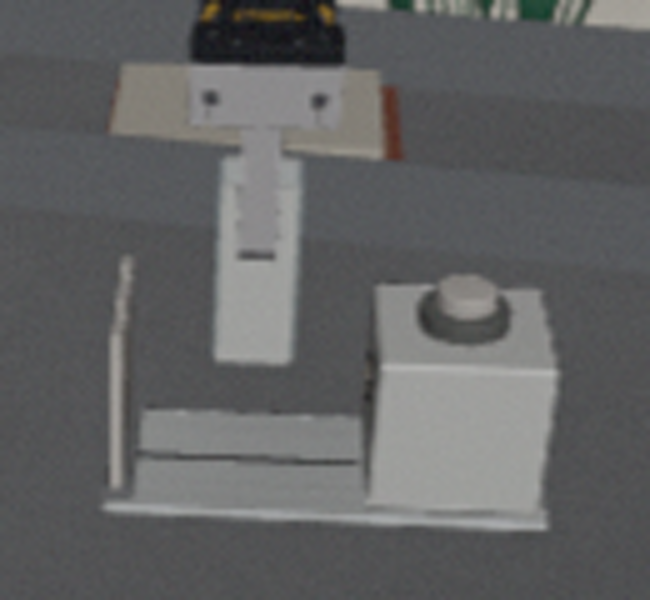

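Call:
play_rows:
  plan:
    - [0,0,0.02,0,0,0,0.9]
    - [0,0,0.02,0,0,0,0.9]
    - [0,0,0.015,0,0,0,0.9]
    - [0,0,0.006,0,0,0,0.9]
    - [0,0,0,0,0,0,0.9]

```text
t: 16.75
tool_pos: [0.5316, -0.1827, 0.1009]
eef_rot: [0.247, -3.131, -0.001]
force: [0.1, -0.4, -1.2]
opening: 0.381
```

Call:
play_rows:
  plan:
    - [0,0,0,0,0,0,0.9]
    - [0,0,0,0,0,0,0.9]
    - [0,0,0,0,0,0,0.9]
    - [0,0,0,0,0,0,0.9]
    - [0,0,0,0,0,0,0.9]

```text
t: 17.25
tool_pos: [0.5321, -0.183, 0.1018]
eef_rot: [-0.247, 3.131, -0.0]
force: [-0.8, 0.1, -0.9]
opening: 0.384
```

```bash
python3 - <<'E'
from h import *
s=telemetry.sense();print(s["tool_pos"],s["force"],s["moment"],s["opening"])
for n in("side","top","wrist"):
    d=vision.capture(n);np.save(f"{n}13.npy",d,allow_pickle=True);c=d["color"][:,:,::-1]
    if n=="side": c=cv2.resize(c[135:225,275:395],None,fx=6,fy=6,interpolation=cv2.INTER_CUBIC)
    if n=="top": c=cv2.resize(c[190:340,340:480],None,fx=4,fy=4,interpolation=cv2.INTER_CUBIC)
    if n=="wrist": c=cv2.resize(c[60:310,205:355],None,fx=2.4*1.6,fy=2.4,interpolation=cv2.INTER_CUBIC) if 0 else cv2.resize(c[120:310,190:365],None,fx=3.1,fy=3.1,interpolation=cv2.INTER_CUBIC)
    cv2.imwrite(f"pics/{n}13.png",c)
plan([.5325,-.183,.097],99.05,1)
E
```

```text
[ 0.53207024 -0.18299617  0.10176549] [-0.76099426  0.08628841 -0.91156389] [0.06588818 0.0252057  0.03844995] 0.3836104688595129
dist 0.0045 turn deg [-0.    0.   -0.03] head now 99.02 from [ 0.5319 -0.1829  0.1015]
[-0.0005, -0.0002, 0.0045] [-0.0, 0.0, -0.03]
```

View pics/side13.png

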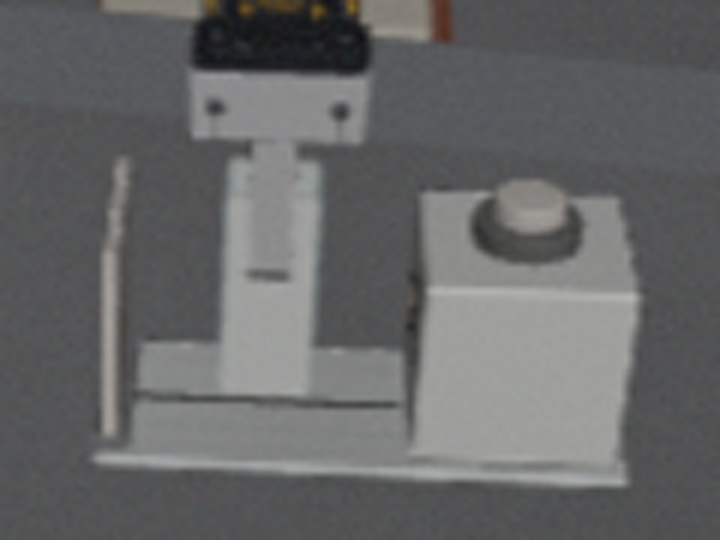

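View pics/wrist13.png

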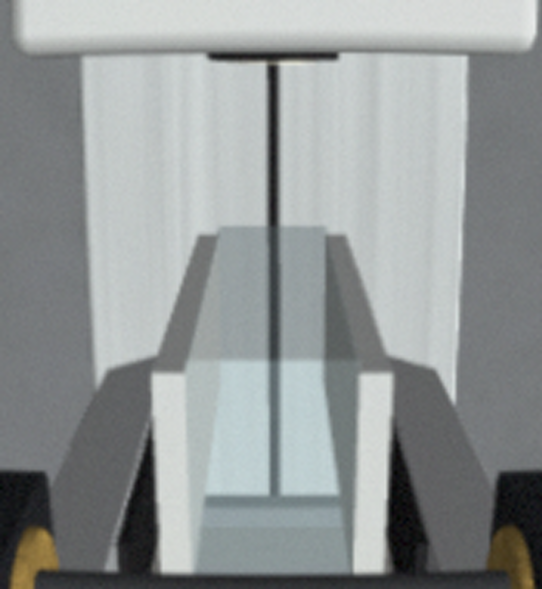

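View pics/top13.png

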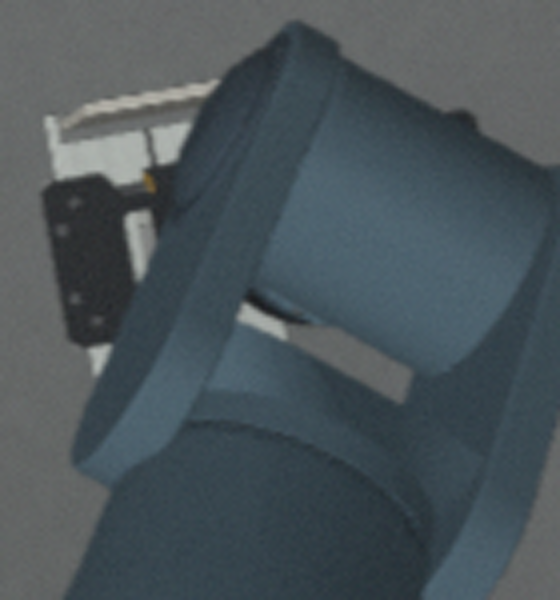

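```bash
cat > c.py <<'E'
from h import *
S=np.load("side13.npy",allow_pickle=True).item();W=np.load("wrist13.npy",allow_pickle=True).item()
cv2.imwrite("pics/s13z.png",cv2.resize(S["color"][155:215,288:348,::-1],None,fx=10,fy=10,interpolation=cv2.INTER_CUBIC))
L=[(-75,-50,6),(160,-50,6),(65,-45,96),(155,-45,96),(65,45,96),(155,45,96),(65,-45,6),(110,0,118)]
b=fit([(S,L,unc([(97,457),(627,477),(418,290),(638,297),(420,192),(620,197),(412,455),(532,193)],6,275,135))],[.533,-.183,-2.985])
q=[(19,18,0),(-19,18,0),(19,18,100),(-19,18,100)]
c=fit([(S,q,unc([(221,390),(310,396),(229,191),(322,197)],6,275,135))],[.533,-.183,.159,.02],zfree=True)
def rel(c,b):
    d=c[:2]-b[:2];co,si=np.cos(b[2]),np.sin(b[2]);print("cell in bench mm",(1000*np.array([co*d[0]+si*d[1],-si*d[0]+co*d[1]])).round(2),"dyaw",((c[2]-b[2]-np.pi+1)%np.pi-1).round(4))
rel(c,b)
k=3.1*1.0
qw=[(-19,-18,100),(-19,18,100),(-19,-18,0),(-19,18,0)]
cw=fit([(W,qw,unc([(152,372),(393,373),(195.5,236),(347,236)],k,190,120))],[.533,-.183,.159,.02],zfree=True)
a,e=[wray(W,u,.006) for u in unc([(272.5,90),(275.5,480)],k,190,120)]
d=a-e;yaw=np.arctan2(d[1],d[0]);print("line yaw",yaw.round(4))
rel(cw,np.array([e[0],e[1],yaw]))
E
python3 c.py
```

```text
pose [ 0.5328 -0.1817 -2.9846] resid
 [[-0.8, -0.4], [0.2, 0.5], [1.1, -0.4], [0.8, -0.1], [-0.4, -0.9], [0.1, -0.5], [-0.6, 1.4], [-0.2, 0.3]]
pose [ 0.5287 -0.1654  0.1091  0.0327] resid
 [[0.2, 0.1], [-0.3, 0.1], [0.2, -0.0], [-0.2, -0.1]]
cell in bench mm [  1.52 -16.71] dyaw -0.0478
pose [ 0.5317 -0.1821  0.1537  0.0208] resid
 [[0.0, 0.3], [-0.1, 0.2], [0.9, -0.5], [-0.6, -0.4]]
line yaw -2.9763
cell in bench mm [54.33  0.7 ] dyaw -0.0116
```

View pics/s13z.png

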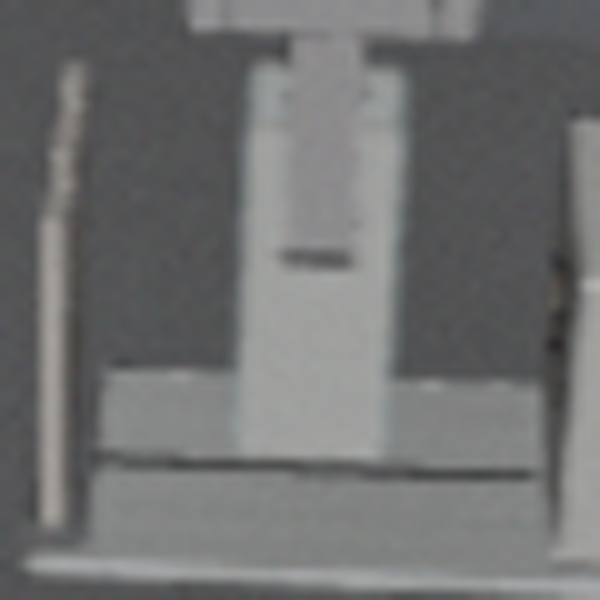

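```bash
cat > d.py <<'E'
from h import *
S=np.load("side13.npy",allow_pickle=True).item()
q=np.array([(19,18,0),(-19,18,0),(19,18,100),(-19,18,100)])/1000
U=np.array(unc([(239,450),(385,460),(248,127),(404,135)],10,288,155))
def P(p): 
    c,s=np.cos(p[2]),np.sin(p[2]);return np.c_[p[0]+c*q[:,0]-s*q[:,1],p[1]+s*q[:,0]+c*q[:,1],q[:,2]+p[3]]
for y in(-.1825,-.1810):
  for z in (.0205,.0215):
    r=least_squares(lambda x:(proj(S,P([x[0],y,.158,z]))-U).ravel(),[.53]);print(y,z,"x",r.x.round(4),r.fun.round(1).tolist())
  r=least_squares(lambda x:(proj(S,P([x[0],y,.158,x[1]]))-U).ravel(),[.53,.02]);print(y,"x,z",r.x.round(4),r.fun.round(1).tolist())
  r=least_squares(lambda x:(proj(S,P([x[0],x[1],.158,.0213]))-U).ravel(),[.53,-.18]);print("x,y",r.x.round(4))
# bench overlay check: predicted features px
def B(b,L):
    L=np.array(L)/1000;c,s=np.cos(b[2]),np.sin(b[2]);return np.c_[b[0]+c*L[:,0]-s*L[:,1],b[1]+s*L[:,0]+c*L[:,1],L[:,2]]
L=[(-75,-50,6),(160,-50,6),(-65,0,6),(65,0,6),(-71,-45,6),(-65,-45,6),(-71,-45,106),(-65,-45,106),(65,-45,96),(65,-45,6)]
for b in([.5328,-.1817,-2.984],[.532,-.182,-2.984]):
    print(((proj(S,B(b,L))-[288,155]+.5)*10-.5).round(0).astype(int).tolist())
E
python3 d.py
```

```text
-0.1825 0.0205 x [0.5327] [0.1, 0.6, -0.4, 0.2, 0.4, 0.3, -0.3, 0.0]
-0.1825 0.0215 x [0.5327] [0.1, 0.3, -0.4, -0.1, 0.5, -0.1, -0.2, -0.3]
-0.1825 x,z [0.5327 0.0213] [0.1, 0.3, -0.4, -0.1, 0.5, 0.0, -0.2, -0.3]
x,y [ 0.5327 -0.1825]
-0.181 0.0205 x [0.5326] [0.1, 0.9, -0.4, 0.5, 0.4, 0.6, -0.3, 0.3]
-0.181 0.0215 x [0.5325] [0.1, 0.6, -0.4, 0.2, 0.4, 0.2, -0.3, -0.0]
-0.181 x,z [0.5325 0.0222] [0.1, 0.4, -0.4, -0.0, 0.5, -0.0, -0.2, -0.3]
x,y [ 0.5327 -0.1825]
[[24, 559], [917, 600], [74, 458], [546, 479], [40, 549], [63, 550], [41, 225], [65, 226], [578, 280], [551, 572]]
[[27, 558], [920, 600], [77, 458], [549, 479], [43, 548], [66, 549], [45, 225], [68, 226], [581, 280], [554, 572]]
```

Call:
play_rows:
  plan:
    - [0,0.0007,0.002,0,0,0,0.9]
    - [0,0,0.0023,0,0,0,0.9]
    - [0,0,0,0,0,0,0.9]
    - [0,0,0,0,0,0,0.9]
    - [0,0,0,0,0,0,0.9]

```text
t: 17.9
tool_pos: [0.5319, -0.1822, 0.0972]
eef_rot: [-0.247, 3.132, -0.0]
force: [-0.0, -0.2, -1.1]
opening: 0.38
```

Call:
play_rows:
  plan:
    - [0,0,0,0,0,0,0.9]
    - [0,0,0,0,0,0,0.9]
    - [0,0,0,0,0,0,0.9]
    - [0,0,0,0,0,0,0.9]
    - [0,0,0,0,0,0,0.9]

```text
t: 18.4
tool_pos: [0.5318, -0.1822, 0.0972]
eef_rot: [-0.247, 3.132, -0.0]
force: [-0.3, 0.3, -0.2]
opening: 0.379
```

```bash
python3 - <<'E'
from h import *
s=telemetry.sense();print(s["t"],s["tool_pos"],s["eef_rot"],s["force"],s["opening"])
d=vision.capture("side")["color"][:,:,::-1];np.save("s14.npy",d)
cv2.imwrite("pics/s14.png",cv2.resize(d[150:215,285:360],None,fx=8,fy=8,interpolation=cv2.INTER_CUBIC))
d=vision.capture("wrist");np.save("w14.npy",d,allow_pickle=True)
cv2.imwrite("pics/w14.png",cv2.resize(d["color"][120:310,190:365,::-1],None,fx=3.1,fy=3.1,interpolation=cv2.INTER_CUBIC))
E
```

```text
18.4 [ 0.53182776 -0.18222606  0.09718637] [-2.46920409e-01  3.13180980e+00 -9.10352252e-05] [-0.34322214  0.34936386 -0.1742708 ] 0.37898757456592225
```

View pics/s14.png

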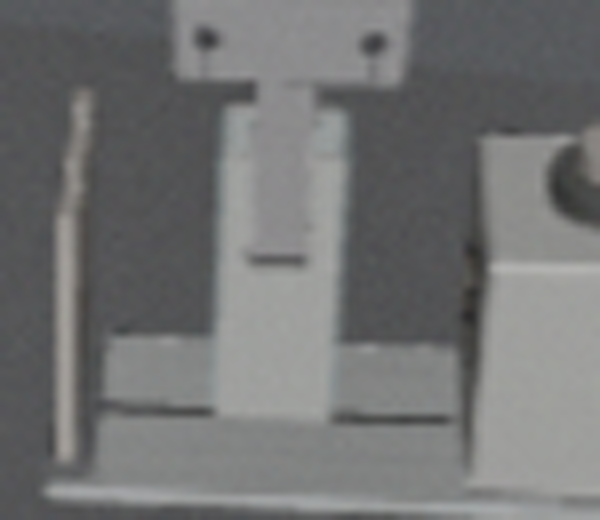

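View pics/w14.png

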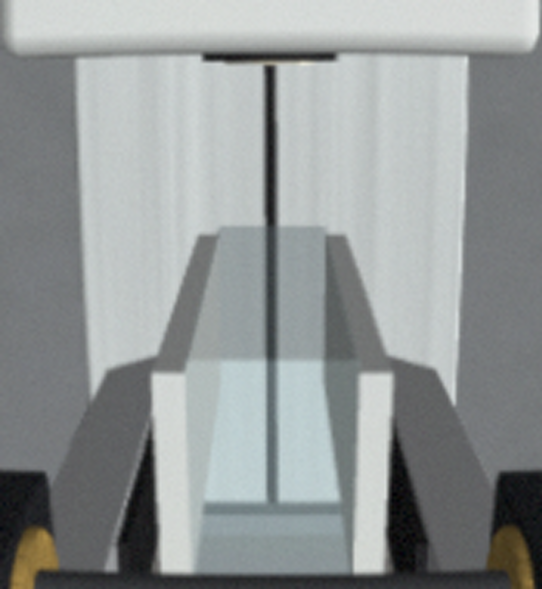

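The wrist view shows the black line at x≈271 of the crop, on the cell's mid-plane (272). The side view shows the cell midway between screen and cube, its foot clear of the plate, with no side force. Handing in.

```bash
python3 -c "
from cell import ctrl
print(ctrl.job_done())"
```

```text
the job is handed in; nothing more can be done
None
```

The job is handed in at about 18.5 s of the 48 s. The arm is holding the cell upright in the light path. I could not see in any picture that the light is on.

- **Button:** I pressed it straight down twice. In the second press the force rose 1.8, 2.8, 3.4 N with depth, then met a hard stop (13 N) about 6 mm below the first contact, and the button sprang back up. That is full travel, so the light should be on. The pictures showed no glow: the side view looked the same before and after, and the lamp window looked only faintly cream.
- **Cell:** I gripped it by the two frosted faces at 20 N and pulled it straight up. The fingers sat well inside the white cheeks, away from the clear faces.
- **Final position:**
  - **Along the beam:** about 0.1 mm from halfway, from the side view just before the last small move.
  - **Across the beam:** about 0.2 mm from the black line, from the wrist view.
  - **Angle:** square to within about 0.5–0.7°.
  - **Height:** the foot is about 17 mm above the surface, 11 mm clear of the plate, so the beam point is at about 62 mm.
  - **Contact:** no contact force shows.
- **Disagreements:** the bench position from the wrist and fixed cameras differed by about 1–3 mm. I used comparisons within one picture for the final placing.
- **Bystanders:** I did not go near the cone, ring, stones or red blocks, but I did not measure them again at the end.

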